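Fit and set the control knobs of a tuning console, then scan its job label

ROBOT

A 6-joint arm with a two-finger parallel gripper is mounted at the origin on the work surface. World frame = base frame: x ahead of the robot, y to its left, z up, the work surface at z = 0. Lengths are in m, angles in rad, forces in N, time in s.
With the tool pointing down it reaches from about 0.375 to 0.9 m from the base axis. Payload 3.1 kg.
Tool frame: the origin (TCP) lies at the very end of the fingers, on their centre line; the grasp point (between the pads) lies 19 mm behind it; z points along the fingers, y is the line along which they close (so a half turn about z gives the same grasp; the last joint's range is limited). The gripper opens to 85 mm and grips with 20 to 120 N. Pads are 22 mm wide; open, the fingers measure 114 mm over their backs; the gripper's body (76 mm by 85 mm) begins 54 mm behind the grasp point. The pads swing forward as they close: fully open they stand 13 mm farther back than shut.
Start: joints at [-1.278, 0.527, 1.433, -0, 1.181, -0.178], TCP at [0.284, -0.557, 0.231] pointing down, gripper open.
Joint ranges: [-3.08, 3.08], [-0.75, 2.2], [0.22, 2.44], [-1.43, 4.57], [0, 2.65], [-2.85, 2.85]. Speed limits (rad/s): [2.79, 2.79, 3.14, 3.14, 3.14, 3.14].

INTERFACE

Orientations are given as a unit quaternion [x, y, z, w].
In Python, from station import telemetry, snapshot, ticket gives the robot as it stands.
- The arm moves only by the tool move_arm, never from a script. Its argument "commands" is text: rows parted by semicolons, each of 7 numbers parted by spaces: the shift along the tool's x, y, z in mm, then the turn, a rotation vector about the tool's x, y, z in degrees, then the opening, from -1 (shut) to 1 (fully open). A call has exactly 5 rows; each row is the pose to reach, as a shift and turn from the pose commanded when the call began, along the tool's axes at that moment; what a row does not reach only later rows make up. A row lasts 1/8 s, in which the tool goes at most 62.5 mm and 10.7 degrees, less where a joint would pass 70% of its speed; a pose out of reach is approached as far as the arm can. A call with a gripper value outside its range is refused whole. The fingers move at their own pace and stop on an object; "grip_force" is the grip in N (left out, the last holds). Time passes only in rows, so rows that repeat a pose let the fingers close, or fill a call up. It gives the time, the measured TCP pose, the force, the opening and the grip force at its end, in the units of the state.
- telemetry.sense(): the state, without advancing time (a new reading comes with each control period).
- snapshot(name): name is "side" or "top"; returns a dict with "image" (420x560x3 uint8, red, green, blue), "fx", "fy", "cx", "cy" (pixels), "k1" (the pictures are not rectified: a ray, as slopes to the right and down, at radius r is drawn at 1 + k1 r^2 times it, then the intrinsics apply), "pose" (4x4, takes a point from camera to world coordinates). Camera axes: x right, y down, z forward; pixel columns grow to the right and rows downward; lengths in m; the calibration is good to about 2 mm. A picture is of the moment at which its call begins. There is no depth.
- ticket.sign_off(): hands the job in; it is judged then, once.
The state is a dict: "t": time; "q": joint angles; "qd": joint speeds; "tau": joint torques, N m; "tcp_pos": TCP position; "tool_rot": TCP orientation; "force": force on the tool from outside, world axes, zero at the start; "ft_torque": the same for the moment, N m; "finger_gap": opening from 0.0 (shut) to 1.0 (fully open); "gripper_force": force on a finger pad.
Only numpy, scipy, OpenCV 4.12 (cv2) and the standard library are available. Lean on these libraries where they do the work, as an engineer would, in place of code of your own. Each camera call takes 0.05 s, during which the arm holds its last target. There are 200 camera calls.

TASK

Fit every loose control knob on the bench fully home onto a square shaft of the tuning console, one knob to a shaft, and turn each fitted knob until the black mark on its dial lines up with the black index line on the console. Then take the hand scanner, hold it steady over the barcode label on the clipboard for a second to book the job as done, and lay it back on its rubber mat; leave the bottle and the tape roll behind the console alone.

Things in the scene. Friction and masses are not known exactly. Their poses are not given: they have to be found in the camera images.
- console: White fixed console, a low box 130 mm (x) by 460 mm (y) by 55 mm high, four dials in a row on its top at y = -172.5, -57.5, +57.5, +172.5 mm. Origin: centre of its underside; z up. Each dial has a black index line (18 x 5 mm) on the console top just outside it, in the console's +x direction from the dial's centre (away from the robot).
- seat0 (a point): Dial 0 (console y = -172.5 mm): aluminium disc 80 mm across with an upright 20 mm square steel shaft that turns with it. The point lies on the axis on the disc's top face (64 mm above the bench), where a knob's underside rests when home. Shaft: 22 mm tall above it, top 9 mm tapered to 11 mm square. x points to the dial's black mark (at 26 to 39 mm radius); flats square to x and y; z up.
- seat1 (a point): Dial 1 (console y = -57.5 mm): aluminium disc 80 mm across with an upright 20 mm square steel shaft that turns with it. The point lies on the axis on the disc's top face (64 mm above the bench), where a knob's underside rests when home. Shaft: 22 mm tall above it, top 9 mm tapered to 11 mm square. x points to the dial's black mark (at 26 to 39 mm radius); flats square to x and y; z up.
- seat2 (a point): Dial 2 (console y = 57.5 mm): aluminium disc 80 mm across with an upright 20 mm square steel shaft that turns with it. The point lies on the axis on the disc's top face (64 mm above the bench), where a knob's underside rests when home. Shaft: 22 mm tall above it, top 9 mm tapered to 11 mm square. x points to the dial's black mark (at 26 to 39 mm radius); flats square to x and y; z up.
- seat3 (a point): Dial 3 (console y = 172.5 mm): aluminium disc 80 mm across with an upright 20 mm square steel shaft that turns with it. The point lies on the axis on the disc's top face (64 mm above the bench), where a knob's underside rests when home. Shaft: 22 mm tall above it, top 9 mm tapered to 11 mm square. x points to the dial's black mark (at 26 to 39 mm radius); flats square to x and y; z up.
- dial0 (a joint): Angle (rad) of dial 0 with its shaft: 0 when its black mark is at the index line, positive counter-clockwise seen from above; range -2.6 to 2.6. A stiff shaft (about 0.06 N m), it stays where it is left.
- dial1 (a joint): Angle (rad) of dial 1 with its shaft: 0 when its black mark is at the index line, positive counter-clockwise seen from above; range -2.6 to 2.6. A stiff shaft (about 0.06 N m), it stays where it is left.
- dial2 (a joint): Angle (rad) of dial 2 with its shaft: 0 when its black mark is at the index line, positive counter-clockwise seen from above; range -2.6 to 2.6. A stiff shaft (about 0.06 N m), it stays where it is left.
- dial3 (a joint): Angle (rad) of dial 3 with its shaft: 0 when its black mark is at the index line, positive counter-clockwise seen from above; range -2.6 to 2.6. A stiff shaft (about 0.06 N m), it stays where it is left.
- knob0: Loose black knob, 120 g, upright (3 or 4 present, all alike; any fits any shaft in any of four quarter turns). Square hub 42 x 42 x 28 mm with a blind 21.8 mm square bore from below, 24.5 mm deep, flats square to x and y; above it a bar grip 76 mm long (x), 16 mm thick (y), from 28 to 56 mm height. Origin: centre of the underside; z up.
- knob1: Loose black knob, 120 g, upright (3 or 4 present, all alike; any fits any shaft in any of four quarter turns). Square hub 42 x 42 x 28 mm with a blind 21.8 mm square bore from below, 24.5 mm deep, flats square to x and y; above it a bar grip 76 mm long (x), 16 mm thick (y), from 28 to 56 mm height. Origin: centre of the underside; z up.
- knob2: Loose black knob, 120 g, upright (3 or 4 present, all alike; any fits any shaft in any of four quarter turns). Square hub 42 x 42 x 28 mm with a blind 21.8 mm square bore from below, 24.5 mm deep, flats square to x and y; above it a bar grip 76 mm long (x), 16 mm thick (y), from 28 to 56 mm height. Origin: centre of the underside; z up.
- knob3: Loose black knob, 120 g, upright (3 or 4 present, all alike; any fits any shaft in any of four quarter turns). Square hub 42 x 42 x 28 mm with a blind 21.8 mm square bore from below, 24.5 mm deep, flats square to x and y; above it a bar grip 76 mm long (x), 16 mm thick (y), from 28 to 56 mm height. Origin: centre of the underside; z up.
- scanner: Hand scanner lying flat, 155 mm long along x, 180 g: grey handle 30 mm wide (y), x = -80 to +25 mm, top at 31 mm height; at the +x end a black head, x = +25 to +75 mm, 60 mm wide, 42 mm high, whose window looks straight down. Origin: on the underside, 80 mm from the handle's end; centre of mass near x = +15 mm; z up.
- window (a point): Centre of the scanner's window, in the underside of the scanner's head, 50 mm in +x from the scanner's origin; axes as the scanner's; it looks along -z.
- mat: Fixed black rubber mat on which the scanner starts and must end, 220 mm (x) by 130 mm (y) by 4 mm thick. Origin: centre of its underside.
- label (a point): Centre of the barcode label, 46 mm (x) by 80 mm (y), flat on a fixed clipboard (170 mm along x by 130 mm along y, 6 mm thick, with a steel clip at its +x end, up to 14 mm high); this point is 7 mm above the bench. The bars run along x and follow one another along y; z up.
- flux_bottle: Bystander: amber bottle, 40 mm across, 110 mm tall, behind the console. Origin: centre of its underside.
- tape_roll: Bystander: yellow tape roll, 90 mm across, 22 mm high, behind the console. Origin: centre of its underside.

How it is judged:
On the way, in this order (a step that is already met when the one before it is completed fails the run):
1. every loose knob is fully home (within 4 mm) on its own shaft and its dial mark at the index within 0.1 rad (6 degrees) (((horizontal distance between knob0 and seat0 below 0.004 m and z of knob0 in the frame of seat0 between -0.004 and 0.004 m and angle between knob0's own z axis and vertical below 0.12 rad and value of joint dial0 between -0.1 and 0.1 rad) or (horizontal distance between knob0 and seat1 below 0.004 m and z of knob0 in the frame of seat1 between -0.004 and 0.004 m and angle between knob0's own z axis and vertical below 0.12 rad and value of joint dial1 between -0.1 and 0.1 rad) or (horizontal distance between knob0 and seat2 below 0.004 m and z of knob0 in the frame of seat2 between -0.004 and 0.004 m and angle between knob0's own z axis and vertical below 0.12 rad and value of joint dial2 between -0.1 and 0.1 rad) or (horizontal distance between knob0 and seat3 below 0.004 m and z of knob0 in the frame of seat3 between -0.004 and 0.004 m and angle between knob0's own z axis and vertical below 0.12 rad and value of joint dial3 between -0.1 and 0.1 rad)) and ((horizontal distance between knob1 and seat0 below 0.004 m and z of knob1 in the frame of seat0 between -0.004 and 0.004 m and angle between knob1's own z axis and vertical below 0.12 rad and value of joint dial0 between -0.1 and 0.1 rad) or (horizontal distance between knob1 and seat1 below 0.004 m and z of knob1 in the frame of seat1 between -0.004 and 0.004 m and angle between knob1's own z axis and vertical below 0.12 rad and value of joint dial1 between -0.1 and 0.1 rad) or (horizontal distance between knob1 and seat2 below 0.004 m and z of knob1 in the frame of seat2 between -0.004 and 0.004 m and angle between knob1's own z axis and vertical below 0.12 rad and value of joint dial2 between -0.1 and 0.1 rad) or (horizontal distance between knob1 and seat3 below 0.004 m and z of knob1 in the frame of seat3 between -0.004 and 0.004 m and angle between knob1's own z axis and vertical below 0.12 rad and value of joint dial3 between -0.1 and 0.1 rad)) and ((horizontal distance between knob2 and seat0 below 0.004 m and z of knob2 in the frame of seat0 between -0.004 and 0.004 m and angle between knob2's own z axis and vertical below 0.12 rad and value of joint dial0 between -0.1 and 0.1 rad) or (horizontal distance between knob2 and seat1 below 0.004 m and z of knob2 in the frame of seat1 between -0.004 and 0.004 m and angle between knob2's own z axis and vertical below 0.12 rad and value of joint dial1 between -0.1 and 0.1 rad) or (horizontal distance between knob2 and seat2 below 0.004 m and z of knob2 in the frame of seat2 between -0.004 and 0.004 m and angle between knob2's own z axis and vertical below 0.12 rad and value of joint dial2 between -0.1 and 0.1 rad) or (horizontal distance between knob2 and seat3 below 0.004 m and z of knob2 in the frame of seat3 between -0.004 and 0.004 m and angle between knob2's own z axis and vertical below 0.12 rad and value of joint dial3 between -0.1 and 0.1 rad)) and ((horizontal distance between knob3 and seat0 below 0.004 m and z of knob3 in the frame of seat0 between -0.004 and 0.004 m and angle between knob3's own z axis and vertical below 0.12 rad and value of joint dial0 between -0.1 and 0.1 rad) or (horizontal distance between knob3 and seat1 below 0.004 m and z of knob3 in the frame of seat1 between -0.004 and 0.004 m and angle between knob3's own z axis and vertical below 0.12 rad and value of joint dial1 between -0.1 and 0.1 rad) or (horizontal distance between knob3 and seat2 below 0.004 m and z of knob3 in the frame of seat2 between -0.004 and 0.004 m and angle between knob3's own z axis and vertical below 0.12 rad and value of joint dial2 between -0.1 and 0.1 rad) or (horizontal distance between knob3 and seat3 below 0.004 m and z of knob3 in the frame of seat3 between -0.004 and 0.004 m and angle between knob3's own z axis and vertical below 0.12 rad and value of joint dial3 between -0.1 and 0.1 rad))), for 0.3 s.
2. scanner held level and still (under 20 mm/s) 1 s, window 40-120 mm above the label, within 15 mm sideways of its centre, long axis along the bars either way; angles within 15 degrees (horizontal distance between window and label below 0.015 m and z of window in the frame of label between 0.04 and 0.12 m and angle between scanner's own z axis and vertical below 0.26 rad and angle between the x axis of scanner and the x axis of label, either way round below 0.26 rad and linear speed of scanner below 0.02 m/s), for 1 s.
At the end, for the whole second after the job is handed in: Each loose knob fully home (within 4 mm) on its own shaft, upright, let go, its dial mark at the index within 0.1 rad (6 degrees); scanner flat and still on its mat, origin within 50 mm along and 45 mm across of the mat centre, along its long side within 20 degrees. Bare shafts do not matter (all of step 1 and x of scanner in the frame of mat between -0.05 and 0.05 m and y of scanner in the frame of mat between -0.045 and 0.045 m and z of scanner in the frame of mat below 0.008 m and angle between scanner's own z axis and vertical below 0.1 rad and angle between the x axis of scanner and the x axis of mat, either way round below 0.35 rad and linear speed of scanner below 0.02 m/s); the robot touches nothing.
It fails at once if the bottle or the tape roll behind the console is moved by more than 30 mm (distance of any of flux_bottle, tape_roll from where it was at the start of the episode above 0.03 m).
Of knob0, knob1, knob2, knob3 only 3 to 4 are there at a start; the rules pass over those that are not, and their reading is None.
At some moment in a run one of knob0, knob1, knob2, knob3, scanner may be knocked a few centimetres aside while the robot is not near it.
It also fails if it takes over 210 s, if anything falls off the work surface, if the arm or the gripper's body presses on something with over 40 N, if the wrist force passes 120 N, or if a joint passes its speed limit or range.

## Working session

There is one attempt and no reset: what is moved stays moved. The work goes in short steps, Python scripts to look and compute and a tool call to move; the robot and the scene stay as the last step left them, time stands still between calls to the robot, and variables do not carry over. Pictures are saved under pics/ and viewed, at most 14 in all, crops included, and the job is handed in when it is done.

Besides the shell and the picture viewer there is one more tool, called after "Emit:" as name(argument=value, ...), one argument or row to a line, values as JSON. move_arm: Moves the arm, as the interface text tells. Its arguments: {"type":"object","properties":{"commands":{"type":"string"},"grip_force":{"type":"number"}},"required":["commands"]}

```bash
mkdir -p pics; ls
python3 - <<'E'
from station import telemetry, snapshot
import cv2,numpy as np
s=telemetry.sense(); print({k:np.round(v,3).tolist() for k,v in s.items()})
for n in("top","side"):
    d=snapshot(n); cv2.imwrite(f"pics/{n}0.png",d["image"][:,:,::-1]); print(n,d["fx"],d["fy"],d["cx"],d["cy"],d["k1"]);print(np.round(d["pose"],4))
E
```

```text
pics
{'t': 0.0, 'q': [-1.278, 0.528, 1.434, 0.0, 1.181, -0.178], 'qd': [-0.001, 0.0, 0.002, -0.001, -0.0, 0.002], 'tau': [0.001, -44.235, -17.803, -0.0, 0.008, -0.0], 'tcp_pos': [0.283, -0.556, 0.23], 'tool_rot': [0.972, 0.233, -0.0, -0.001], 'force': [0.247, 0.499, 0.552], 'ft_torque': [0.019, 0.02, 0.008], 'gripper_force': 0.0, 'finger_gap': 1.002}
top 419.09015328550606 419.09015328550606 277.44644565487647 213.62833639900953 0.032484996268876076
[[ 2.3400e-02 -9.9620e-01  8.4200e-02  5.1210e-01]
 [-9.9950e-01 -2.5000e-02 -1.8200e-02 -2.0000e-04]
 [ 2.0300e-02 -8.3800e-02 -9.9630e-01  1.0719e+00]
 [ 0.0000e+00  0.0000e+00  0.0000e+00  1.0000e+00]]
side 519.8347506564338 519.8347506564338 268.63480600965164 208.0788398602561 -0.07378858993271627
[[-0.9982 -0.0535  0.0289  0.5611]
 [-0.059   0.7402 -0.6698  0.9677]
 [ 0.0144 -0.6703 -0.742   1.1468]
 [ 0.      0.      0.      1.    ]]
```

View pics/top0.png

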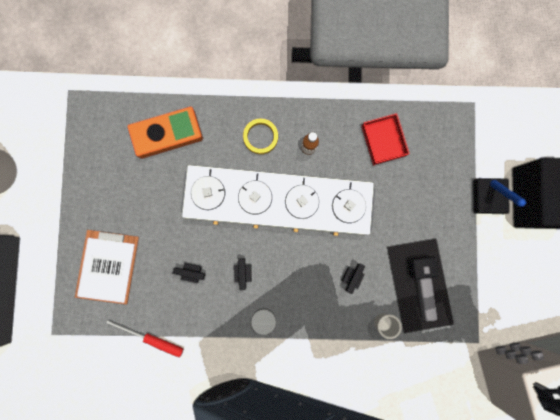

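View pics/side0.png

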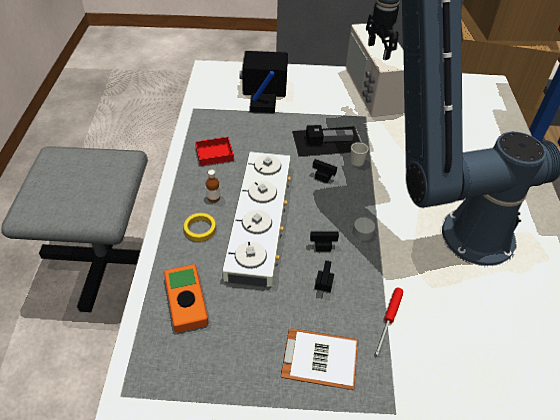

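```bash
cat > h.py <<'E'
from station import telemetry, snapshot
import cv2, numpy as np
from scipy.spatial.transform import Rotation as R
def K(d): return np.array([[d["fx"],0,d["cx"]],[0,d["fy"],d["cy"]],[0,0,1.]])
def dist(d): return np.array([d["k1"],0,0,0,0.])
def proj(d,P):
    T=np.linalg.inv(d["pose"]); r=cv2.Rodrigues(T[:3,:3])[0]
    return cv2.projectPoints(np.asarray(P,float).reshape(-1,1,3),r,T[:3,3],K(d),dist(d))[0][:,0]
def unproj(d,uv,z):
    n=cv2.undistortPoints(np.asarray(uv,float).reshape(-1,1,2),K(d),dist(d))[:,0]
    v=np.c_[n,np.ones(len(n))]@d["pose"][:3,:3].T; o=d["pose"][:3,3]
    return o+v*((z-o[2])/v[:,2])[:,None]
def ortho(d,x0,y0,w,h,z,s=.0006):
    "top-left world (x0,y0); image right=-y, down=-x; s metres per px"
    c,r=np.meshgrid(np.arange(w),np.arange(h)); P=np.stack([x0-r*s,y0-c*s,np.full(c.shape,z)],-1)
    m=proj(d,P).astype(np.float32).reshape(h,w,2)
    return cv2.remap(d["image"],m[...,0],m[...,1],cv2.INTER_CUBIC)[:,:,::-1].copy()
def to_tool(p,yaw,s=None):
    "shift mm in tool axes to go to world p pointing down, tool x at world yaw deg; printed with z turn"
    s=s or telemetry.sense(); r=R.from_quat(s["tool_rot"])
    t=R.from_euler("z",yaw,degrees=True)*R.from_euler("x",180,degrees=True)
    return np.round(r.inv().apply(np.array(p)-s["tcp_pos"])*1000,1),np.round((r.inv()*t).as_rotvec(degrees=True),1)
E
python3 - <<'E'
from h import *
d=snapshot("top"); np.save("pics/t.npy",d["image"])
print(unproj(d,[(189,271),(243,272),(353,276)],.056).round(3)); print(unproj(d,[(207,192),(255,197),(302,201),(350,206)],.086).round(3))
print(unproj(d,[(107,267)],.007).round(3),unproj(d,[(420,286)],.004).round(3))
a=ortho(d,.65,.24,800,300,.064); b=ortho(d,.45,.24,800,300,.056)
cv2.imwrite("pics/o1.png",np.vstack([a,b]))
E
```

```text
[[ 0.455  0.189  0.056]
 [ 0.455  0.061  0.056]
 [ 0.452 -0.204  0.056]]
[[ 0.642  0.149  0.086]
 [ 0.634  0.036  0.086]
 [ 0.627 -0.076  0.086]
 [ 0.618 -0.19   0.086]]
[[0.458 0.401 0.007]] [[ 0.428 -0.384  0.004]]
```

View pics/o1.png

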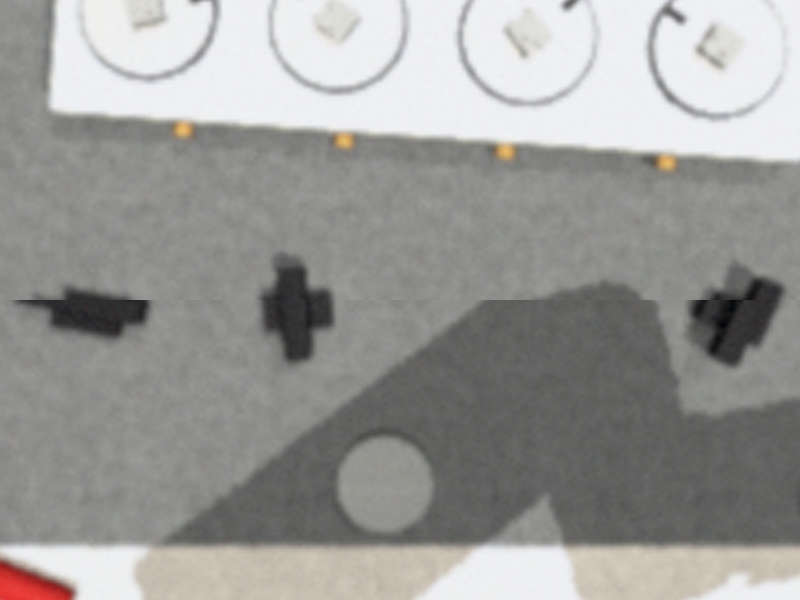

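The picture shows three knobs near (98,312), (292,310), (740,315), cut at the seam; the crop windows need moving up.

Run:
```python
from h import *
d=snapshot("top")
a=ortho(d,.72,.24,800,300,.064); b=ortho(d,.53,.24,800,300,.056)
for im in(a,b):
    for k in range(0,800,100): cv2.line(im,(k,0),(k,4),(0,0,255),1)
b=cv2.convertScaleAbs(b,alpha=1.6)
cv2.imwrite("pics/o2.png",np.vstack([a,b]))
```

```text
(no output)
```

View pics/o2.png

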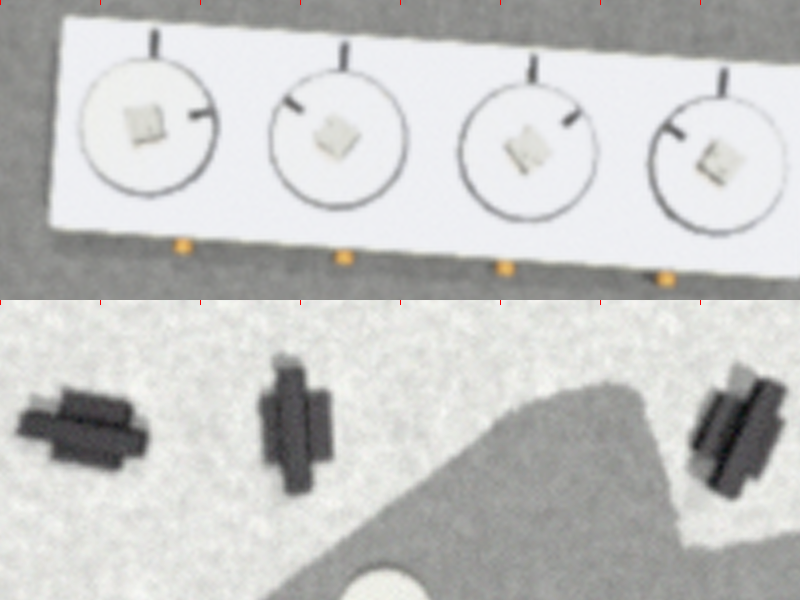

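The console's dial centres sit at (148,127), (339,140), (528,152), (718,165), with marks at (203,114), (293,104), (571,118), (673,131). The three knob bars are centred at (83,430), (292,429), (748,438). There is no fourth knob. Next I'll refine these by silhouette fit.

```bash
cat >> h.py <<'E'
from scipy.optimize import minimize
def box(x0,x1,y0,y1,z0,z1): return np.array([(x,y,z) for x in(x0,x1) for y in(y0,y1) for z in(z0,z1)])
KN=[box(-.021,.021,-.021,.021,0,.028),box(-.038,.038,-.008,.008,.028,.056)]
def sil(d,parts,x,y,yaw,z,shape,off,s):
    m=np.zeros(shape,np.uint8); r=R.from_euler("z",yaw).as_matrix()
    for b in parts:
        uv=(proj(d,b@r.T+[x,y,z])-off)*s
        cv2.fillConvexPoly(m,cv2.convexHull(uv.astype(np.float32)).round().astype(np.int32),255)
    return m
def fit(ds,parts,g,z,thr,win=45):
    "fit x,y,yaw(deg) by dark-mask overlap over the pictures ds"
    data=[];s=6
    for d in ds:
        c=proj(d,[[g[0],g[1],z+.03]])[0]; o=np.maximum((c-win).astype(int),0)
        im=cv2.cvtColor(d["image"][o[1]:o[1]+2*win,o[0]:o[0]+2*win],cv2.COLOR_RGB2GRAY)
        im=cv2.resize(im,None,fx=s,fy=s,interpolation=cv2.INTER_CUBIC)
        data.append((d,o-.5+.5/s,(im<thr)*255.))
    def cost(p):
        e=0
        for d,o,m in data:
            w=cv2.GaussianBlur(sil(d,parts,p[0]/1e3,p[1]/1e3,np.radians(p[2]),z,m.shape,o,s),(0,0),3)
            a=m/255; b=w/255.; e+=1-np.minimum(a,b).sum()/np.maximum(a,b).sum()
        return e/len(data)
    x0=np.array([g[0]*1e3,g[1]*1e3,g[2]])
    sx=np.vstack([x0]+[x0+v for v in np.diag([6,6,12.])])
    r=minimize(cost,x0,method="Nelder-Mead",options=dict(initial_simplex=sx,xatol=.05,fatol=1e-4))
    r=minimize(cost,r.x,method="Nelder-Mead",options=dict(initial_simplex=np.vstack([r.x]+[r.x+v for v in np.diag([-3,3,-6.])]),xatol=.05,fatol=1e-4))
    return r.x.round(1),round(r.fun,3)
DC={3:(.6438,.1512),2:(.636,.0366),1:(.6288,-.0768),0:(.621,-.1908)}
def mark(d,k):
    "dial centre from disc not refitted; mark angle deg rel. console, dark centroid in ring 27-38 mm"
    x,y=DC[k]; im=cv2.cvtColor(ortho(d,x+.045,y+.045,360,360,.064,.00025),cv2.COLOR_BGR2GRAY)
    p=cv2.warpPolar(im,(180,720),(180,180),180,cv2.WARP_POLAR_LINEAR)[:,112:144].mean(1)
    p=cv2.GaussianBlur(p.reshape(-1,1),(1,9),0).ravel(); b=np.median(p); w=np.clip(b-20-p,0,None)
    i=p.argmin(); j=(np.arange(720)-i+360)%720-360; w[abs(j)>24]=0
    a=(i+(w*j).sum()/w.sum())*.5    # image angle, clockwise from right (-y)
    return round(((-90-a)+3.8+180)%360-180,1),round(p.min())
E
python3 - <<'E'
from h import *
t=snapshot("top"); s=snapshot("side")
for g in[(.452,.190,81),(.4526,.0648,4),(.4472,-.2088,-20)]:
    for ds in([t],[s],[t,s]): print(g,*fit(ds,KN,g,0,48))
print([mark(t,k) for k in range(4)],[mark(s,k) for k in range(4)])
print(to_tool((.447,-.209,.15),160))
E
```

```text
(0.452, 0.19, 81) [450.3 190.9  81.7] 0.336
(0.452, 0.19, 81) [445.7 192.2  79. ] 0.567
(0.452, 0.19, 81) [447.3 192.1  77.7] 0.462
(0.4526, 0.0648, 4) [452.9  65.9   0. ] 0.783
(0.4526, 0.0648, 4) [447.3  63.3   5.3] 0.425
(0.4526, 0.0648, 4) [448.   63.9   4.4] 0.606
(0.4472, -0.2088, -20) [ 447.7 -208.2  -24.9] 0.71
(0.4472, -0.2088, -20) [ 442.5 -211.8  -26.2] 0.787
(0.4472, -0.2088, -20) [ 444.6 -209.1  -24.8] 0.753
[(np.float64(55.9), 109), (np.float64(-47.8), 112), (np.float64(56.3), 129), (np.float64(-71.5), 117)] [(np.float64(58.2), 36), (np.float64(-54.4), 18), (np.float64(58.6), 17), (np.float64(-77.5), 9)]
(array([ 303.5, -235.7,   81.2]), array([-0.00e+00, -1.00e-01, -1.33e+02]))
```

Run:
```python
from h import *
t=snapshot("top"); s=snapshot("side")
for g in[(.452,.190,81),(.4526,.0648,4),(.4472,-.2088,-20)]:
  for d in(t,s):
    c=proj(d,[[g[0],g[1],.04]])[0].astype(int); im=cv2.cvtColor(d["image"],cv2.COLOR_RGB2GRAY)[c[1]-25:c[1]+25,c[0]-25:c[0]+25]
    print(np.histogram(im,[0,15,25,35,45,55,65,75,85,95,110,130,256])[0], [ (th,fit([d],KN,g,0,th,26)) for th in (30,40,50,60)])
```

```text
[   0    8   32  177  143   28   32   22   26   48   96 1888] [(30, (array([467. , 181.6, 101.8]), np.float64(0.939))), (40, (array([450.3, 192.3,  85.5]), np.float64(0.811))), (50, (array([450.7, 191.7,  81.6]), np.float64(0.255))), (60, (array([449.8, 192. ,  79.7]), np.float64(0.179)))]
[ 159  170   85    9   18   18   29   33   24   56 1252  647] [(30, (array([445.2, 191.9,  80.5]), np.float64(0.18))), (40, (array([445.5, 192.2,  79.5]), np.float64(0.165))), (50, (array([445.8, 192.5,  78.7]), np.float64(0.164))), (60, (array([446. , 192.5,  78.4]), np.float64(0.171)))]
[   0    0    7   53  242   58   20   22   35   51   76 1936] [(30, (array([452.6,  64.8,   4. ]), np.float64(1.0))), (40, (array([453.3,  60.6,   0.5]), np.float64(0.93))), (50, (array([451.8,  64.6,   3.4]), np.float64(0.638))), (60, (array([451.5,  64.4,   4.1]), np.float64(0.203)))]
[ 270  115   46    6   11   26  116  251   24   58 1077  500] [(30, (array([447.2,  63.3,   1.8]), np.float64(0.179))), (40, (array([447. ,  63.3,   2.7]), np.float64(0.162))), (50, (array([447.5,  63.7,   4.1]), np.float64(0.15))), (60, (array([447.4,  63.3,   4.4]), np.float64(0.153)))]
[   9   44   38   61  207   41   30   33   56  231  111 1639] [(30, (array([ 453. , -199.3,  -26.1]), np.float64(0.843))), (40, (array([ 446.3, -203.9,  -25.9]), np.float64(0.732))), (50, (array([ 447.8, -208.3,  -25.1]), np.float64(0.504))), (60, (array([ 446.5, -209.1,  -25. ]), np.float64(0.168)))]
[302 264 352  12  21  22 129 192  22  41 701 442] [(30, (array([ 442.1, -212.7,  -26. ]), np.float64(0.573))), (40, (array([ 442.7, -212. ,  -25.9]), np.float64(0.62))), (50, (array([ 442.6, -211.9,  -26.2]), np.float64(0.618))), (60, (array([ 442.5, -211.9,  -26.3]), np.float64(0.617)))]
```

Emit:
move_arm(
  commands="61 -47 -10 0 0 -10;122 -94 -10 0 0 -20;182 -141 -10 0 0 -30;243 -188 -10 0 0 -40;303 -236 -10 0 0 -50",
)

```text
invalid input
```

Emit:
move_arm(
  commands="61 -47 -10 0 0 -10 0;122 -94 -10 0 0 -20 0;182 -141 -10 0 0 -30 0;240 -188 -10 0 0 -40 0;300 -237 -10 0 0 -50 0",
  grip_force=40,
)

```text
t: 1.02
tcp_pos: [0.4155, -0.2723, 0.2416]
tool_rot: [0.781, 0.624, 0.0, 0.001]
force: [1.3, -0.4, 0.4]
finger_gap: 0.501
gripper_force: 0.0
```

Emit:
move_arm(
  commands="0 0 0 0 0 -10 0;0 0 0 0 0 -20 0;0 0 0 0 0 -30 0;0 0 0 0 0 -40 0;0 0 0 0 0 -50 0",
)

```text
t: 1.65
tcp_pos: [0.4148, -0.2739, 0.2414]
tool_rot: [0.444, 0.896, -0.0, 0.0]
force: [0.1, 0.2, -0.2]
finger_gap: 0.5
gripper_force: 0.0
```

Run:
```python
from h import *
s=telemetry.sense(); print(s["tcp_pos"],s["q"],s["finger_gap"])
print(to_tool((.446,-.2095,.10),155))
t=snapshot("top"); sd=snapshot("side")
# seat centres: fit dark rim? use shaft/disc: Hough on ortho
for k,(x,y) in DC.items():
  for n,d in(("t",t),("s",sd)):
    im=cv2.cvtColor(ortho(d,x+.055,y+.055,440,440,.064,.00025),cv2.COLOR_BGR2GRAY)
    c=cv2.HoughCircles(cv2.GaussianBlur(im,(0,0),2),cv2.HOUGH_GRADIENT,1,300,param1=60,param2=15,minRadius=150,maxRadius=172)
    if c is not None: c=c[0,0]; print(k,n,round(x+.055-c[1]*.00025,4),round(y+.055-c[0]*.00025,4),c[2]*.25)
```

```text
[ 0.41476365 -0.27392705  0.2414018 ] [-8.08897055e-01  3.42387826e-01  1.73550864e+00  5.41460195e-06
  1.06337642e+00 -1.46010557e+00] 0.500484834649602
(array([ 32.4,  63.9, 141.4]), array([ -0. ,   0. , -27.7]))
3 t 0.6414 0.1513 41.125
3 s 0.6412 0.1568 41.75
2 s 0.6336 0.0427 42.025
1 s 0.6262 -0.0764 39.15
0 t 0.6209 -0.1909 42.85
0 s 0.6186 -0.1912 38.6
```

Emit:
move_arm(
  commands="16 32 30 0 0 -10 0;32 64 60 0 0 -20 0;32 64 100 0 0 -27.7 0;32 64 150 0 0 -27.7 0;32 64 190 0 0 -27.7 0",
)

```text
t: 2.38
tcp_pos: [0.4468, -0.2098, 0.0498]
tool_rot: [0.221, 0.975, -0.0, 0.0]
force: [0.2, 0.4, 0.9]
finger_gap: 0.498
gripper_force: 0.0
```

Emit:
move_arm(
  commands="0 0 10 0 0 0 0;0 0 20 0 0 0 0;0 0 20 0 0 0 -0.6;0 0 20 0 0 0 -1;0 0 20 0 0 0 -1",
)

```text
t: 3.0
tcp_pos: [0.4472, -0.2103, 0.0323]
tool_rot: [0.219, 0.976, -0.0, 0.001]
force: [0.1, -0.6, 2.1]
finger_gap: 0.178
gripper_force: 43.6
```

Emit:
move_arm(
  commands="0 0 0 0 0 0 -1;0 0 0 0 0 0 -1;0 0 -20 0 0 0 -1;0 0 -50 0 0 0 -1;0 0 -80 0 0 0 -1",
)

```text
t: 3.62
tcp_pos: [0.4462, -0.2096, 0.1119]
tool_rot: [0.219, 0.976, 0.0, -0.0]
force: [0.0, -0.5, -2.6]
finger_gap: 0.176
gripper_force: 43.1
```

Run:
```python
from h import *
s=telemetry.sense(); print(s["tcp_pos"],s["finger_gap"],s["gripper_force"])
d=snapshot("side"); t=snapshot("top")
c=proj(d,[s["tcp_pos"]])[0].astype(int); e=proj(t,[s["tcp_pos"]])[0].astype(int)
f=lambda d,c: cv2.resize(d["image"][c[1]-70:c[1]+50,c[0]-60:c[0]+60,::-1],(400,400),interpolation=cv2.INTER_CUBIC)
cv2.imwrite("pics/g1.png",np.hstack([f(d,c),f(t,e)]))
print(to_tool((.621,-.191,.16),143))
```

```text
[ 0.44619474 -0.20955474  0.11187785] 0.17570624031882404 43.099549412727356
(array([-148.1,   91.9,  -45.5]), array([-0. ,  0.3, 11.7]))
```

View pics/g1.png

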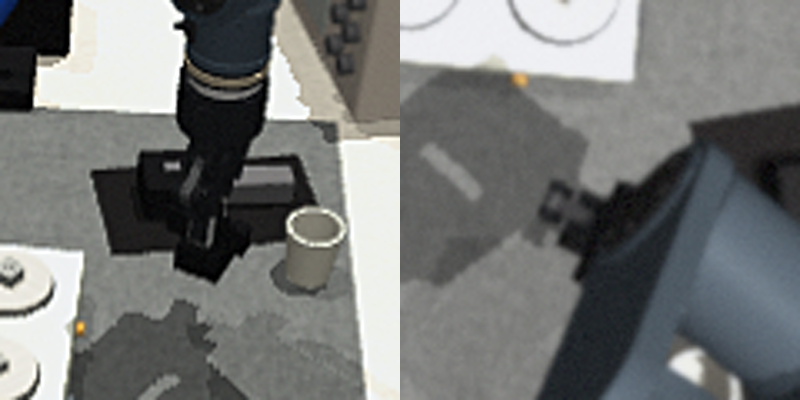

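The side and top crops show the knob held upright between the fingers ((210,240) in the left one). It's going to dial 0.

Emit:
move_arm(
  commands="-10 10 -30 0 0 6 -1;-50 35 -35 0 0 12 -1;-90 60 -35 0 0 12 -1;-125 80 -35 0 0 12 -1;-148 92 -35 0 0 12 -1",
)

```text
t: 4.35
tcp_pos: [0.6209, -0.1893, 0.1446]
tool_rot: [0.32, 0.948, 0.0, -0.001]
force: [0.1, -0.5, -1.0]
finger_gap: 0.176
gripper_force: 43.2
```

Run:
```python
from h import *
s=telemetry.sense(); print(s["tcp_pos"])
d=snapshot("side"); t=snapshot("top")
z=s["tcp_pos"][2]-.032
print(mark(t,0),mark(d,0)); print(to_tool((.6200,-.191,.13),142.7))
f=lambda d: cv2.resize((lambda c:d["image"][c[1]-60:c[1]+60,c[0]-60:c[0]+60,::-1])(proj(d,[(.62,-.191,.1)])[0].astype(int)),(400,400),interpolation=cv2.INTER_CUBIC)
cv2.imwrite("pics/g2.png",np.hstack([f(d),f(t)]))
```

```text
[ 0.62092193 -0.18930012  0.14456092]
(np.float64(-90.9), 23) (np.float64(-94.9), 4)
(array([ 0.7, -2.2, 14.7]), array([0. , 0.1, 0.1]))
```

View pics/g2.png

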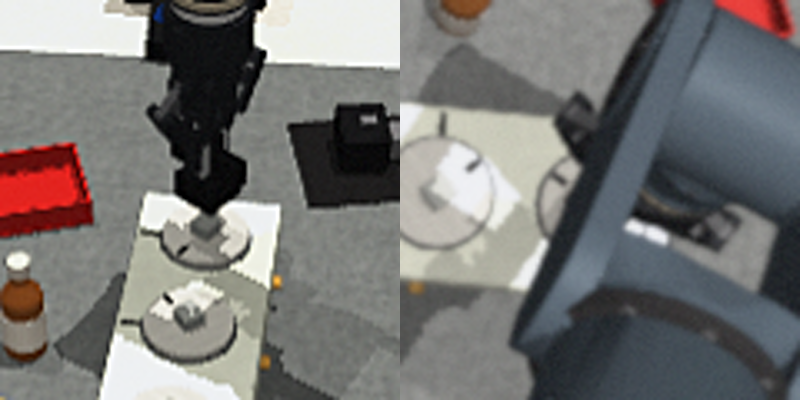

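The knob hangs right over dial 0's shaft (left crop, (210,200)), so I'll lower it.

Emit:
move_arm(
  commands="0.5 -2 8 0 0 0 -1;0.5 -2 16 0 0 0 -1;0.5 -2 22 0 0 0 -1;0.5 -2 28 0 0 0 -1;0.5 -2 33 0 0 0 -1",
)

```text
t: 5.08
tcp_pos: [0.6186, -0.1918, 0.1132]
tool_rot: [0.32, 0.947, -0.0, 0.001]
force: [0.8, -0.6, 1.2]
finger_gap: 0.18
gripper_force: 43.4
```

Emit:
move_arm(
  commands="0 0 4 0 0 0 -1;0 0 8 0 0 0 -1;0 0 12 0 0 0 -1;0 0 15.5 0 0 0 -1;0 0 15.5 0 0 0 -1",
)

```text
t: 5.7
tcp_pos: [0.6208, -0.1923, 0.0983]
tool_rot: [0.32, 0.947, -0.0, 0.003]
force: [6.1, -0.7, -0.8]
finger_gap: 0.179
gripper_force: 43.4
```

Emit:
move_arm(
  commands="-1 1 0 0 0 0 -1;-1.5 1 1.5 0 0 0 -1;-1.5 1 3 0 0 0 -1;-1.5 1 4 0 0 0 -1;-1.5 1 4 0 0 0 -1",
)

```text
t: 6.32
tcp_pos: [0.6211, -0.1924, 0.0962]
tool_rot: [0.32, 0.947, -0.0, 0.002]
force: [1.6, -2.2, 11.9]
finger_gap: 0.176
gripper_force: 44.9
```

Run:
```python
from h import *
s=telemetry.sense(); print(s["tcp_pos"],s["force"],s["ft_torque"],to_tool((.62,-.191,.13),142.7))
```

```text
[ 0.62111854 -0.19238749  0.09619573] [ 1.58929451 -2.19818957 11.93455314] [-0.26962039 -0.3613246   0.02859896] (array([  1.6,   0.4, -33.8]), array([ 0. ,  0.2, -0. ]))
```

Emit:
move_arm(
  commands="0 0 -2 0 0 10 -1;0 0 -2 0 0 20 -1;0 0 -2 0 0 30 -1;0 0 -2 0 0 40 -1;0 0 -2 0 0 50 -1",
)

```text
t: 6.95
tcp_pos: [0.6202, -0.1922, 0.0962]
tool_rot: [0.692, 0.722, -0.0, 0.001]
force: [3.0, -1.9, 3.2]
finger_gap: 0.181
gripper_force: 43.8
```

Emit:
move_arm(
  commands="0 0 0 0 0 5 -1;0 0 0 0 0 10 -1;0 0 0 0 0 10 -1;0 0 0 0 0 10 -1;0 0 0 0 0 10 -1",
)

```text
t: 7.58
tcp_pos: [0.62, -0.192, 0.0962]
tool_rot: [0.75, 0.661, -0.0, 0.0]
force: [2.0, -2.7, 6.5]
finger_gap: 0.175
gripper_force: 44.0
```

Run:
```python
from h import *
s=telemetry.sense(); print(s["tcp_pos"],s["force"],s["ft_torque"],to_tool((.621,-.192,.0955),82.7))
d=snapshot("side"); t=snapshot("top")
print(mark(t,0),mark(d,0))
f=lambda d: cv2.resize((lambda c:d["image"][c[1]-40:c[1]+40,c[0]-40:c[0]+40,::-1])(proj(d,[(.64,-.191,.07)])[0].astype(int)),(400,400),interpolation=cv2.INTER_CUBIC)
cv2.imwrite("pics/g3.png",np.hstack([f(d),f(t)]))
```

```text
[ 0.61996183 -0.1919955   0.09620719] [ 2.01703772 -2.74239707  6.53096702] [-0.6721753  -0.40586314 -0.02380463] (array([0.1, 1. , 0.7]), array([0. , 0.1, 0. ]))
(np.float64(139.9), 34) (np.float64(-61.2), 2)
```

View pics/g3.png

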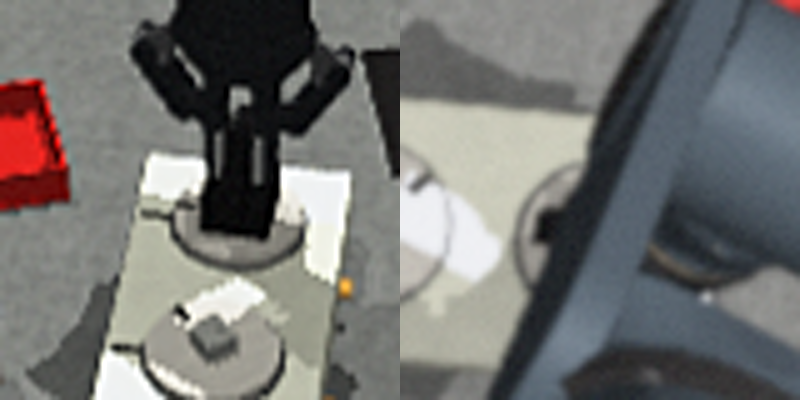

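The gripper hides dial 0's mark, so I'll release, move off and measure.

Emit:
move_arm(
  commands="0 0 0 0 0 0 -0.4;0 0 0 0 0 0 0;0 0 0 0 0 0 0;0 0 -30 0 0 0 0;0 0 -80 0 0 0 0",
)

```text
t: 8.3
tcp_pos: [0.6178, -0.1902, 0.1738]
tool_rot: [0.751, 0.661, -0.001, -0.004]
force: [0.3, 0.1, 0.3]
finger_gap: 0.498
gripper_force: 0.0
```

Run:
```python
from h import *
s=telemetry.sense(); print(s["tcp_pos"],to_tool((.4495,.064,.16),4),to_tool((.4495,.064,.16),184))
```

```text
[ 0.6178498  -0.19021257  0.17383257] (array([ 230.7, -199.2,   15.9]), array([-0.4,  0.1, 78.7])) (array([ 230.7, -199.2,   15.9]), array([  -0.2,   -0.5, -101.3]))
```

Emit:
move_arm(
  commands="45 -39 0 0 0 10 0;90 -78 0 0 0 20 0;135 -117 0 0 0 30 0;180 -156 0 0 0 40 0;230 -199 5 0 0 50 0",
)

```text
t: 8.93
tcp_pos: [0.4525, 0.0605, 0.1711]
tool_rot: [0.961, 0.278, 0.0, -0.0]
force: [1.3, 0.7, -0.3]
finger_gap: 0.499
gripper_force: 0.0
```

Run:
```python
from h import *
d=snapshot("side"); t=snapshot("top")
DC[0]=(.620,-.191)
print(mark(t,0),mark(d,0)); print(to_tool((.4495,.064,.10),4))
for d_ in(t,d): print(fit([d_],KN,(.62,-.191,85),.064,60,26),fit([d_],KN,(.4495,.064,4),0,60,26))
a=ortho(t,.70,-.12,400,400,.064,.0004); b=ortho(d,.70,-.12,400,400,.064,.0004)
cv2.imwrite("pics/g4.png",np.hstack([a,b]))
```

```text
(np.float64(-88.3), 42) (np.float64(-97.3), 6)
(array([ 3.2,  1.7, 70.1]), array([-0.3,  0.5, 28.9]))
(array([ 621.2, -190.7,   83.5]), np.float64(0.277)) (array([465.6,  62.4,  92.4]), np.float64(0.55))
(array([ 617.2, -193. ,   84.6]), np.float64(0.166)) (array([447.4,  64.1,   4.2]), np.float64(0.248))
```

View pics/g4.png

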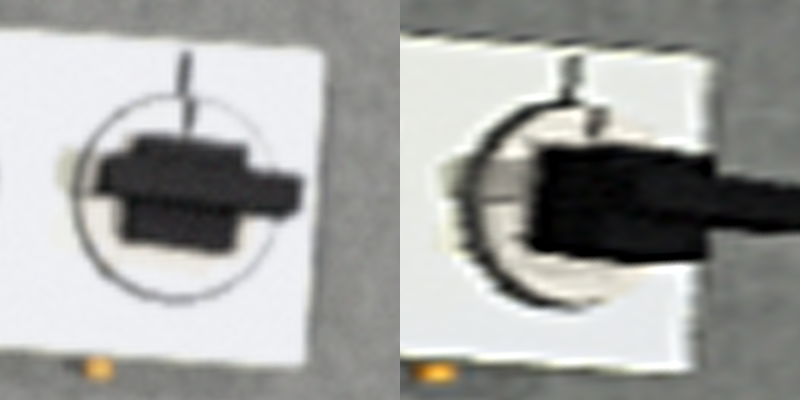

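Dial 0 in the top view: disc centre is about (176,198), index line (184,72), mark (190,117), so the mark is a few degrees clockwise. I'll measure it properly by the mark's sideways offset from its index line.

```bash
cat >> h.py <<'E'
Y=np.radians(-3.8)
def dark(d,k,r0,r1,w,z):
    "darkness centroid (mm, console axes about DC[k]) in radius window r0..r1, |lateral|<w"
    s=.25; u,v=np.meshgrid(np.arange(r0,r1,s),np.arange(-w,w+s,s)); x,y=DC[k]
    P=np.stack([x+(u*np.cos(Y)-v*np.sin(Y))/1e3,y+(u*np.sin(Y)+v*np.cos(Y))/1e3,np.full(u.shape,z)],-1)
    m=proj(d,P).astype(np.float32).reshape(*u.shape,2)
    im=cv2.cvtColor(cv2.remap(d["image"],m[...,0],m[...,1],cv2.INTER_LINEAR),cv2.COLOR_RGB2GRAY).astype(float)
    g=np.clip(np.median(im)-35-im,0,None); return np.array([(g*u).sum(),(g*v).sum()])/g.sum(),g.max()
def dial(d,k):
    a,ga=dark(d,k,45,58,12,.055); b,gb=dark(d,k,29,37,14,.064)
    return round(float(np.degrees(np.arcsin((b[1]-a[1])/33))),1),a.round(1),b.round(1),ga.round(),gb.round()
E
python3 - <<'E'
from h import *
for n in("top","side"):
    d=snapshot(n); print(n,*dial(d,0)); print([dark(d,k,45,58,12,.055)[0].round(1) for k in range(4)])
E
```

```text
top -2.4 [51.3 -1. ] [33.2 -2.4] 92.0 89.0
[array([51.3, -1. ]), array([50.7, -0. ]), array([51.5,  1. ]), array([51.6,  1.2])]
side 10.6 [51.3 -4. ] [33.8  2. ] 85.0 107.0
[array([51.3, -4. ]), array([51.3, -3. ]), array([50.6, -0.8]), array([51. , -0.3])]
```

Emit:
move_arm(
  commands="2 1 20 0 0 10 0;3 2 60 0 0 20 0;3 2 90 0 0 29 0;3 2 115 0 0 29 0;3 2 138 0 0 29 0",
)

```text
t: 9.75
tcp_pos: [0.4592, 0.0575, 0.0318]
tool_rot: [1.0, 0.032, 0.001, 0.0]
force: [-0.7, 0.3, 0.2]
finger_gap: 0.499
gripper_force: 0.0
```

Emit:
move_arm(
  commands="0 0 1 0 0 0 0;0 0 1 0 0 0 -0.6;0 0 1 0 0 0 -1;0 0 1 0 0 0 -1;0 0 1 0 0 0 -1",
)

```text
t: 10.38
tcp_pos: [0.458, 0.0589, 0.0327]
tool_rot: [0.999, 0.032, 0.001, 0.0]
force: [0.7, -0.8, 4.7]
finger_gap: 0.179
gripper_force: 41.1
```

Run:
```python
from h import *
s=telemetry.sense(); print(s["tcp_pos"],s["force"],s["finger_gap"],R.from_quat(s["tool_rot"]).as_matrix()[:2,0])
DC[1]=(.6278,-.0775)
t=snapshot("top");d=snapshot("side"); print(mark(t,1),mark(d,1))
print(to_tool((.628,-.0775,.145),38.4))
```

```text
[0.45803433 0.0588661  0.03274532] [ 0.67619529 -0.78266485  4.70256694] 0.1787167801504931 [0.99792649 0.06434023]
(np.float64(-45.6), 113) (np.float64(-52.3), 17)
(array([ 161. ,  147.1, -112. ]), array([  0.1,  -0.1, -34.7]))
```

The grasp is about 7 mm off along the bar because the last move hadn't settled, so I'll regrip.

Emit:
move_arm(
  commands="0 0 0 0 0 0 -0.5;0 0 0 0 0 0 -0.3;-4 0 0 0 0 0 -0.3;-7 0 0 0 0 0 -0.6;-7 0 0 0 0 0 -1",
)

```text
t: 11.1
tcp_pos: [0.4496, 0.0586, 0.032]
tool_rot: [0.999, 0.032, -0.001, -0.0]
force: [-0.9, 0.1, 0.9]
finger_gap: 0.182
gripper_force: 39.4
```

Emit:
move_arm(
  commands="0 0 0 0 0 0 -1;0 0 0 0 0 0 -1;0 0 -30 0 0 0 -1;0 0 -70 0 0 0 -1;0 0 -113 0 0 0 -1",
)

```text
t: 11.72
tcp_pos: [0.4505, 0.0585, 0.1458]
tool_rot: [0.999, 0.032, -0.0, -0.0]
force: [1.0, 0.1, -1.4]
finger_gap: 0.176
gripper_force: 39.3
```

Emit:
move_arm(
  commands="35 30 0 0 0 -10 -1;80 72 0 0 0 -20 -1;120 105 0 0 0 -30 -1;150 130 0 0 0 -34.7 -1;167 147 0 0 0 -34.7 -1",
)

```text
t: 12.35
tcp_pos: [0.6285, -0.0791, 0.1446]
tool_rot: [0.945, 0.328, 0.001, 0.0]
force: [-0.4, 0.3, -1.1]
finger_gap: 0.178
gripper_force: 39.3
```

Emit:
move_arm(
  commands="0 0 0 0 0 0 -1;0 0 0 0 0 0 -1;0 0 0 0 0 0 -1;0 0 0 0 0 0 -1;0 0 0 0 0 0 -1",
)

```text
t: 12.98
tcp_pos: [0.6263, -0.0771, 0.1452]
tool_rot: [0.944, 0.329, 0.0, -0.0]
force: [0.1, -0.0, -1.3]
finger_gap: 0.177
gripper_force: 39.3
```

Run:
```python
from h import *
s=telemetry.sense(); print(s["tcp_pos"],s["force"],s["finger_gap"])
p=s["tcp_pos"]; y=R.from_quat(s["tool_rot"]).as_euler("zyx",degrees=True)[0]
print(to_tool((.628,-.0775,.127),38.4))
t=snapshot("top");d=snapshot("side")
z=p[2]-.032; m=R.from_euler("z",y,degrees=True).as_matrix()
def f(d):
    im=d["image"][:,:,::-1].copy()
    a=cv2.resize(im,None,fx=4,fy=4,interpolation=cv2.INTER_CUBIC)
    for b in KN:
        uv=(proj(d,b@m.T+[p[0],p[1],z])+.5)*4
        cv2.polylines(a,[cv2.convexHull(uv.astype(np.float32)).astype(int)],True,(0,0,255),1)
    c=((proj(d,[(p[0],p[1],.1)])[0])*4).astype(int); return a[c[1]-200:c[1]+200,c[0]-200:c[0]+200]
cv2.imwrite("pics/g5.png",np.hstack([f(d),f(t)]))
```

```text
[ 0.62631673 -0.07705592  0.14519769] [ 0.06408315 -0.00227901 -1.25880149] 0.17702695493253057
(array([ 1. ,  1.4, 18.2]), array([-0., -0.,  0.]))
```

View pics/g5.png

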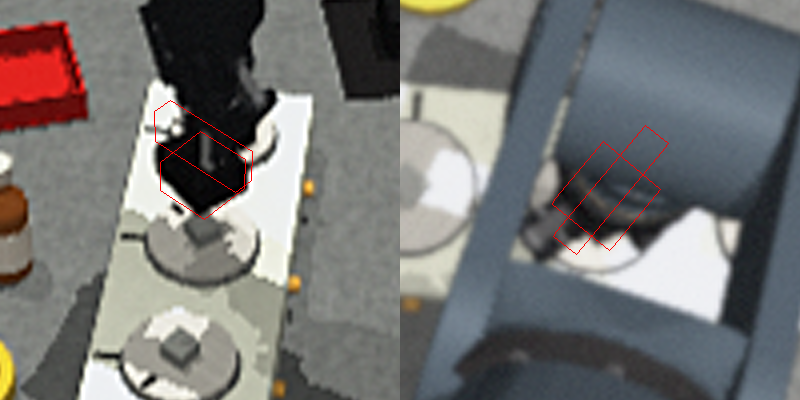

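The held knob's hub matches the predicted outline above dial 1's shaft. I'll lower it.

Emit:
move_arm(
  commands="1 1.5 8 0 0 0 -1;1 1.5 17 0 0 0 -1;1 1.5 24 0 0 0 -1;1 1.5 30 0 0 0 -1;1 1.5 34 0 0 0 -1",
)

```text
t: 13.7
tcp_pos: [0.6281, -0.078, 0.1104]
tool_rot: [0.944, 0.329, -0.0, -0.0]
force: [0.1, 0.4, -0.4]
finger_gap: 0.179
gripper_force: 39.3
```

Emit:
move_arm(
  commands="0 0 4 0 0 0 -1;0 0 8 0 0 0 -1;0 0 12 0 0 0 -1;0 0 16 0 0 0 -1;0 0 17 0 0 0 -1",
)

```text
t: 14.32
tcp_pos: [0.6283, -0.078, 0.0959]
tool_rot: [0.944, 0.329, 0.0, 0.0]
force: [-3.7, 1.0, 13.8]
finger_gap: 0.184
gripper_force: 41.4
```

Emit:
move_arm(
  commands="0 0 -2 0 0 -10 -1;0 0 -2 0 0 -20 -1;0 0 -2 0 0 -30 -1;0 0 -2 0 0 -40 -1;0 0 -2 0 0 -50 -1",
)

```text
t: 14.95
tcp_pos: [0.6286, -0.0773, 0.0962]
tool_rot: [0.715, 0.699, 0.001, -0.0]
force: [0.0, 1.5, 0.4]
finger_gap: 0.179
gripper_force: 39.9
```

Emit:
move_arm(
  commands="0 0 0 0 0 0 -1;0 0 0 0 0 0 -0.3;0 0 0 0 0 0 0;0 0 -30 0 0 0 0;0 0 -80 0 0 0 0",
)

```text
t: 15.58
tcp_pos: [0.6268, -0.0781, 0.1748]
tool_rot: [0.718, 0.697, -0.001, -0.002]
force: [0.1, -0.4, 0.5]
finger_gap: 0.503
gripper_force: 0.0
```

Run:
```python
from h import *
s=telemetry.sense(); print(s["tcp_pos"],to_tool((.4505,.192,.16),80.5))
```

```text
[ 0.62684707 -0.07809258  0.17483029] (array([ 264.7, -184.2,   15.9]), array([-0.3, -0. ,  7.8]))
```

Emit:
move_arm(
  commands="53 -37 0 0 0 4 0;106 -74 0 0 0 8 0;160 -110 0 0 0 8 0;212 -148 0 0 0 8 0;264 -184 0 0 0 8 0",
)

```text
t: 16.2
tcp_pos: [0.4562, 0.1844, 0.1764]
tool_rot: [0.765, 0.645, 0.001, 0.0]
force: [0.3, -0.6, 0.2]
finger_gap: 0.502
gripper_force: 0.0
```

Emit:
move_arm(
  commands="0 0 0 0 0 0 0;0 0 0 0 0 0 0;0 0 0 0 0 0 0;0 0 0 0 0 0 0;0 0 0 0 0 0 0",
)

```text
t: 16.82
tcp_pos: [0.4575, 0.1825, 0.1759]
tool_rot: [0.765, 0.645, -0.0, 0.0]
force: [0.3, 0.5, 0.7]
finger_gap: 0.503
gripper_force: 0.0
```

Run:
```python
from h import *
d=snapshot("side"); t=snapshot("top")
for n in(t,d): print([dial(n,k) for k in(0,1)]); print(fit([n],KN,(.450,.191,80),0,60,26),fit([n],KN,(.628,-.078,86),.064,60,26))
print(telemetry.sense()["tcp_pos"],to_tool((.4505,.192,.0325),80.5))
a=ortho(t,.71,-.04,400,300,.064,.0005); b=ortho(d,.71,-.04,400,300,.064,.0005)
cv2.imwrite("pics/g6.png",np.hstack([a,b]))
```

```text
[(-2.5, array([51.3, -1. ]), array([33. , -2.5]), np.float64(91.0), np.float64(91.0)), (-3.9, array([50.6, -0. ]), array([33.1, -2.2]), np.float64(98.0), np.float64(105.0))]
(array([449.8, 195.7,  76.6]), np.float64(0.563)) (array([628.9, -76. ,  88.3]), np.float64(0.292))
[(10.7, array([51.3, -4. ]), array([33.9,  2.2]), np.float64(87.0), np.float64(113.0)), (0.3, array([51.4, -3. ]), array([33.2, -2.8]), np.float64(165.0), np.float64(156.0))]
(array([445.5, 192.7,  79.3]), np.float64(0.196)) (array([625.8, -80.4,  88.3]), np.float64(0.448))
[0.45721077 0.18276703 0.17593673] (array([  8. ,  -8.2, 143.4]), array([-0. ,  0. , -0.2]))
```

View pics/g6.png

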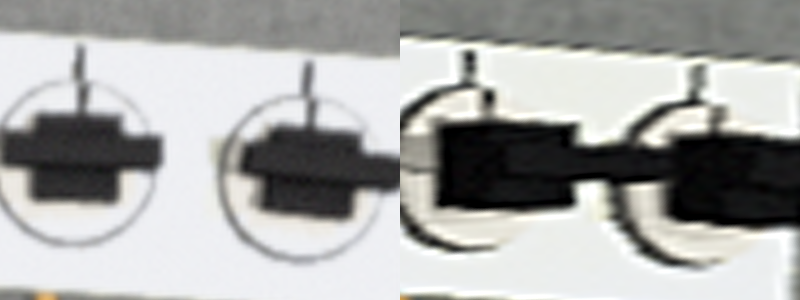

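Both fitted knobs look home; marks at (83,100) and (313,112) in the left panel are roughly 3° clockwise of the index, to be trimmed later. Now the third knob.

Emit:
move_arm(
  commands="4 -4 30 0 0 0 0;8 -8 65 0 0 0 0;8 -8 95 0 0 0 0;8 -8 120 0 0 0 0;8 -8 143 0 0 0 0",
)

```text
t: 17.55
tcp_pos: [0.4506, 0.1924, 0.032]
tool_rot: [0.764, 0.645, -0.0, 0.0]
force: [-0.1, 0.0, 0.8]
finger_gap: 0.494
gripper_force: 0.0
```

Emit:
move_arm(
  commands="0 0 0 0 0 0 0;0 0 0 0 0 0 -0.6;0 0 0 0 0 0 -1;0 0 0 0 0 0 -1;0 0 0 0 0 0 -1",
)

```text
t: 18.18
tcp_pos: [0.451, 0.1927, 0.0339]
tool_rot: [0.764, 0.645, 0.001, 0.0]
force: [-0.8, 0.4, 6.6]
finger_gap: 0.178
gripper_force: 41.6
```

Emit:
move_arm(
  commands="0 0 0 0 0 0 -1;0 0 -10 0 0 0 -1;0 0 -40 0 0 0 -1;0 0 -75 0 0 0 -1;0 0 -113 0 0 0 -1",
)

```text
t: 18.8
tcp_pos: [0.4496, 0.1924, 0.1471]
tool_rot: [0.764, 0.645, -0.001, -0.0]
force: [0.4, -0.9, -1.3]
finger_gap: 0.176
gripper_force: 40.6
```

Run:
```python
from h import *
t=snapshot("top");d=snapshot("side")
a=[k for k in(0,1,2,3)]
print(mark(t,3),mark(d,3))
print(to_tool((.6430,.1515,.145),14))
```

```text
(np.float64(-71.5), 117) (np.float64(-77.5), 9)
(array([ -9.2, 194.6,   6.2]), array([ 0.3, -0.4, 66.4]))
```

Emit:
move_arm(
  commands="-2 40 0 0 0 10.7 -1;-4 80 0 0 0 21.4 -1;-6 125 0 0 0 32 -1;-8 165 0 0 0 42.7 -1;-9 195 0 0 0 53.4 -1",
)

```text
t: 19.52
tcp_pos: [0.6419, 0.1503, 0.1446]
tool_rot: [0.973, 0.23, -0.001, -0.0]
force: [0.2, -0.0, -1.1]
finger_gap: 0.181
gripper_force: 40.7
```

Emit:
move_arm(
  commands="0 0 0 0 0 6 -1;0 0 0 0 0 13 -1;0 0 0 0 0 13 -1;0 0 0 0 0 13 -1;0 0 0 0 0 13 -1",
)

```text
t: 20.15
tcp_pos: [0.6409, 0.1511, 0.1458]
tool_rot: [0.993, 0.122, -0.0, -0.0]
force: [0.5, 1.5, -1.1]
finger_gap: 0.173
gripper_force: 40.7
```

Run:
```python
from h import *
print(telemetry.sense()["tcp_pos"],to_tool((.6440,.1512,.0975),13.7)); print(mark(snapshot("top"),3))
```

```text
[0.64086348 0.15108394 0.14580759] (array([ 3.1,  0.7, 48.3]), array([-0. ,  0. ,  0.3]))
(np.float64(-20.3), 29)
```

Emit:
move_arm(
  commands="2.5 0.5 8 0 0 0 -1;2.5 0.5 17 0 0 0 -1;2.5 0.5 24 0 0 0 -1;2.5 0.5 30 0 0 0 -1;2.5 0.5 34 0 0 0 -1",
)

```text
t: 20.82
tcp_pos: [0.6435, 0.1512, 0.1114]
tool_rot: [0.993, 0.122, -0.0, -0.0]
force: [-0.2, 1.3, 0.6]
finger_gap: 0.173
gripper_force: 40.9
```

Emit:
move_arm(
  commands="0 0 4 0 0 0 -1;0 0 8 0 0 0 -1;0 0 12 0 0 0 -1;0 0 15.5 0 0 0 -1;0 0 16.5 0 0 0 -1",
)

```text
t: 21.45
tcp_pos: [0.6437, 0.1519, 0.0979]
tool_rot: [0.993, 0.122, 0.0, -0.0]
force: [-5.5, 3.1, 14.6]
finger_gap: 0.178
gripper_force: 42.8
```

Emit:
move_arm(
  commands="0 0 -2 0 0 -10 -1;0 0 -2 0 0 -20 -1;0 0 -2 0 0 -30 -1;0 0 -2 0 0 -40 -1;0 0 -2 0 0 -50 -1",
)

```text
t: 22.08
tcp_pos: [0.6443, 0.1523, 0.0981]
tool_rot: [0.847, 0.532, 0.001, -0.0]
force: [-0.4, 3.9, 1.8]
finger_gap: 0.178
gripper_force: 41.1
```

Emit:
move_arm(
  commands="0 0 0 0 0 -9 -1;0 0 0 0 0 -18 -1;0 0 0 0 0 -27.5 -1;0 0 0 0 0 -27.5 -1;0 0 0 0 0 -27.5 -1",
)

```text
t: 22.7
tcp_pos: [0.6443, 0.1521, 0.098]
tool_rot: [0.699, 0.715, 0.001, 0.0]
force: [0.3, 6.1, 1.5]
finger_gap: 0.178
gripper_force: 41.2
```

Emit:
move_arm(
  commands="0 0 0 0 0 0 -1;0 0 0 0 0 0 -0.3;0 0 0 0 0 0 0;0 0 -30 0 0 0 0;0 0 -80 0 0 0 0",
)

```text
t: 23.32
tcp_pos: [0.6421, 0.15, 0.1759]
tool_rot: [0.698, 0.716, -0.003, -0.002]
force: [0.1, 0.2, 1.1]
finger_gap: 0.503
gripper_force: 0.0
```

Emit:
move_arm(
  commands="30 40 0 0 0 0 0;60 85 0 0 0 0 0;70 130 0 0 0 0 0;70 165 0 0 0 0 0;70 190 0 0 0 0 0",
)

```text
t: 23.95
tcp_pos: [0.8331, 0.2251, 0.1766]
tool_rot: [0.698, 0.716, -0.001, 0.0]
force: [0.5, -0.3, 0.1]
finger_gap: 0.5
gripper_force: 0.0
```

Emit:
move_arm(
  commands="0 -60 0 0 0 0 0;0 -120 0 0 0 0 0;0 -180 0 0 0 0 0;0 -240 0 0 0 0 0;0 -300 0 0 0 0 0",
)

```text
t: 24.58
tcp_pos: [0.5301, 0.2174, 0.1775]
tool_rot: [0.698, 0.716, -0.0, 0.0]
force: [0.1, 0.5, 0.2]
finger_gap: 0.499
gripper_force: 0.0
```

Emit:
move_arm(
  commands="0 -60 0 0 0 0 0;0 -100 0 0 0 0 0;0 -100 0 0 0 0 0;0 -100 0 0 0 0 0;0 -100 0 0 0 0 0",
)

```text
t: 25.2
tcp_pos: [0.434, 0.2157, 0.1777]
tool_rot: [0.698, 0.716, 0.001, 0.001]
force: [0.8, 0.1, 0.6]
finger_gap: 0.5
gripper_force: 0.0
```

Run:
```python
from h import *
d=snapshot("side"); t=snapshot("top")
print(telemetry.sense()["tcp_pos"])
for k,v in {0:(.6205,-.192),1:(.6284,-.0778),3:(.6441,.1518)}.items(): DC[k]=v
for n in(t,d): print([dial(n,k)[:3] for k in(0,1,3)])
# zoomed strip of each mark+index, console aligned: 60mm x 60mm -> 260 px
def strip(d,k,z):
    x,y=DC[k]; v,u=np.meshgrid(np.linspace(20,-20,260),np.linspace(65,25,260)); u,v=u/1e3,v/1e3
    P=np.stack([x+u*np.cos(Y)-v*np.sin(Y),y+u*np.sin(Y)+v*np.cos(Y),np.full(u.shape,z)],-1); m=proj(d,P).astype(np.float32).reshape(260,260,2)
    return cv2.remap(d["image"],m[...,0],m[...,1],cv2.INTER_CUBIC)[:,:,::-1]
row=lambda d:np.hstack([np.vstack([strip(d,k,.055)[:130],strip(d,k,.064)[130:]]) for k in(3,1,0)])
im=np.vstack([row(t),row(d)])
for c in(130,390,650): cv2.line(im,(c,0),(c,520),(0,0,255),1)
cv2.imwrite("pics/g7.png",im)
```

```text
[0.43335276 0.2156304  0.17745054]
[(-2.5, array([51.3,  0.2]), array([32.9, -1.2])), (-3.8, array([50.7,  1. ]), array([33.1, -1.2])), (-0.1, array([51.5,  0.6]), array([33. ,  0.5]))]
[(5.3, array([51.4, -2.7]), array([33.4,  0.3])), (-1.3, array([51.6, -2. ]), array([33.2, -2.7])), (1.7, array([50.9, -0.9]), array([33.5,  0.1]))]
```

View pics/g7.png

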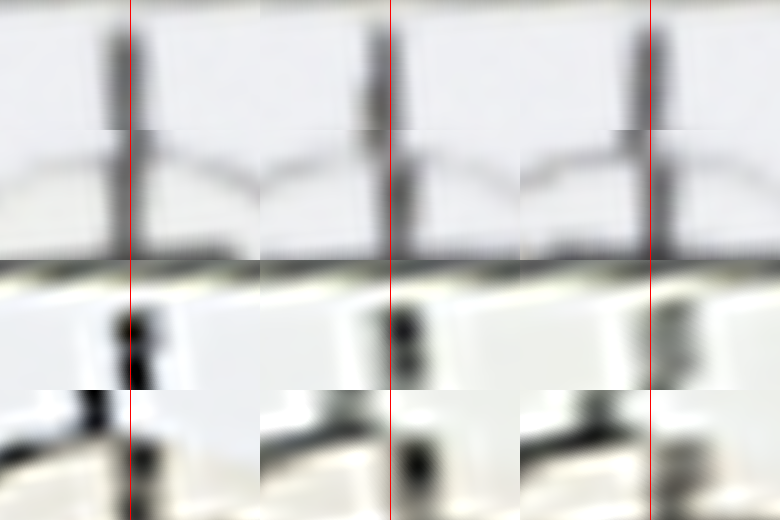

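The strips compare each index (upper half) with its mark (lower half). Dial 3 (left) is within about 1°, dial 1 (381 vs 399) is about -4.5°, and dial 0 (648 vs 660) is about -3°. I'll trim dials 1 and 0.

Run:
```python
from h import *
print(to_tool((.6284,-.0778,.15),88.5))
```

```text
(array([-298.2,  187.6,   27.6]), array([ 0.1, -0. ,  2.9]))
```

Emit:
move_arm(
  commands="-50 35 0 0 0 3 0;-100 70 0 0 0 3 0;-150 105 0 0 0 3 0;-200 140 0 0 0 3 0;-250 175 0 0 0 3 0",
)

```text
t: 25.92
tcp_pos: [0.6149, -0.0319, 0.1772]
tool_rot: [0.717, 0.697, 0.0, 0.0]
force: [0.2, 0.9, 0.5]
finger_gap: 0.503
gripper_force: 0.0
```

Emit:
move_arm(
  commands="-30 8 0 0 0 0 0;-48 12.6 10 0 0 0 0;-48 12.6 27 0 0 0 0;-48 12.6 27 0 0 0 0;-48 12.6 27 0 0 0 0",
)

```text
t: 26.55
tcp_pos: [0.624, -0.0764, 0.1501]
tool_rot: [0.716, 0.698, -0.0, -0.001]
force: [0.4, 0.7, 0.6]
finger_gap: 0.499
gripper_force: 0.0
```

Run:
```python
from h import *
print(telemetry.sense()["tcp_pos"],to_tool((.6284,-.0778,.0965),88.5))
```

```text
[ 0.62403089 -0.07639159  0.15011515] (array([-1.3,  4.5, 53.6]), array([-0.1, -0. ,  0.1]))
```

Emit:
move_arm(
  commands="-1 4.5 15 0 0 0 0;-1 4.5 30 0 0 0 0;-1 4.5 45 0 0 0 0;-1 4.5 53 0 0 0 0;-1 4.5 53 0 0 0 -0.5",
)

```text
t: 27.18
tcp_pos: [0.6285, -0.079, 0.0964]
tool_rot: [0.717, 0.698, -0.0, -0.001]
force: [-0.5, -0.2, 0.1]
finger_gap: 0.302
gripper_force: 0.0
```

Emit:
move_arm(
  commands="0 0 0 0 0 0 -1;0 0 0 0 0 0 -1;0 0 0 0 0 0 -1;0 0 0 0 0 -2.5 -1;0 0 0 0 0 -4.5 -1",
)

```text
t: 27.8
tcp_pos: [0.629, -0.0791, 0.0977]
tool_rot: [0.688, 0.726, 0.0, -0.0]
force: [-1.0, 0.3, -0.7]
finger_gap: 0.177
gripper_force: 42.6
```

Emit:
move_arm(
  commands="0 0 0 0 0 -0.5 -1;0 0 0 0 0 -0.5 -1;0 0 0 0 0 -0.5 -0.4;0 0 0 0 0 -0.5 0;0 0 -20 0 0 -0.5 0",
)

```text
t: 28.42
tcp_pos: [0.6282, -0.0789, 0.1164]
tool_rot: [0.685, 0.728, -0.001, -0.001]
force: [-0.2, -0.5, 0.6]
finger_gap: 0.501
gripper_force: 0.0
```

Emit:
move_arm(
  commands="0 0 -30 0 0 4 0;20 -1 -55 0 0 8 0;60 -2 -55 0 0 8 0;90 -4 -55 0 0 8 0;113 -5 -55 0 0 8 0",
)

```text
t: 29.05
tcp_pos: [0.6173, 0.0346, 0.1728]
tool_rot: [0.734, 0.679, 0.0, 0.0]
force: [0.7, -0.8, 0.2]
finger_gap: 0.5
gripper_force: 0.0
```

Run:
```python
from h import *
print(telemetry.sense()["tcp_pos"],to_tool((.6205,-.192,.0965),84))
```

```text
[0.61730252 0.03462417 0.17282301] (array([-225.7,   20.9,   76.3]), array([0. , 0. , 1.5]))
```

Emit:
move_arm(
  commands="-50 4 0 0 0 1.5 0;-100 8 0 0 0 1.5 0;-150 13 0 0 0 1.5 0;-195 18 0 0 0 1.5 0;-226 21 15 0 0 1.5 0",
)

```text
t: 29.68
tcp_pos: [0.6217, -0.1967, 0.1587]
tool_rot: [0.744, 0.668, 0.001, 0.002]
force: [0.2, 0.3, -0.8]
finger_gap: 0.499
gripper_force: 0.0
```

Emit:
move_arm(
  commands="0 0 10 0 0 0 0;0 0 10 0 0 0 0;0 0 10 0 0 0 0;0 0 10 0 0 0 0;0 0 10 0 0 0 0",
)

```text
t: 30.3
tcp_pos: [0.6207, -0.1929, 0.1481]
tool_rot: [0.743, 0.669, 0.0, 0.0]
force: [-1.4, -0.6, 0.6]
finger_gap: 0.498
gripper_force: 0.0
```

Run:
```python
from h import *
print(telemetry.sense()["tcp_pos"],to_tool((.6205,-.192,.0965),84))
```

```text
[ 0.62073458 -0.19294115  0.14807474] (array([ 0.9, -0.4, 51.6]), array([0., 0., 0.]))
```

Emit:
move_arm(
  commands="1 0 15 0 0 0 0;1 0 30 0 0 0 0;1 0 43 0 0 0 0;1 0 51 0 0 0 0;1 0 51 0 0 0 -0.5",
)

```text
t: 30.92
tcp_pos: [0.62, -0.1924, 0.0954]
tool_rot: [0.743, 0.669, -0.0, -0.001]
force: [-0.3, 0.1, 0.0]
finger_gap: 0.302
gripper_force: 0.0
```

Emit:
move_arm(
  commands="0 0 0 0 0 0 -1;0 0 0 0 0 0 -1;0 0 0 0 0 0 -1;0 0 0 0 0 -4 -1;0 0 0 0 0 -7.5 -1",
)

```text
t: 31.55
tcp_pos: [0.6208, -0.192, 0.0968]
tool_rot: [0.697, 0.717, 0.001, -0.0]
force: [0.4, 2.3, -1.0]
finger_gap: 0.179
gripper_force: 43.2
```

Emit:
move_arm(
  commands="0 0 0 0 0 0 -1;0 0 0 0 0 0 -1;0 0 0 0 0 0 -0.4;0 0 0 0 0 0 0;0 0 -20 0 0 0 0",
)

```text
t: 32.17
tcp_pos: [0.6192, -0.1925, 0.1152]
tool_rot: [0.698, 0.716, -0.001, -0.002]
force: [0.7, 0.1, 0.3]
finger_gap: 0.499
gripper_force: 0.0
```

Emit:
move_arm(
  commands="0 0 -40 0 0 0 0;-10 -50 -70 0 0 0 0;-20 -100 -70 0 0 0 0;-40 -140 -70 0 0 0 0;-70 -180 -70 0 0 0 0",
)

```text
t: 32.8
tcp_pos: [0.4409, -0.2675, 0.1871]
tool_rot: [0.698, 0.717, -0.0, 0.0]
force: [-0.4, -1.8, -1.2]
finger_gap: 0.503
gripper_force: 0.0
```

```bash
cat >> h.py <<'E'
for k,v in {0:(.6205,-.192),1:(.6284,-.0778),3:(.6441,.1518)}.items(): DC[k]=v
def strip(d,k,z):
    x,y=DC[k]; v,u=np.meshgrid(np.linspace(20,-20,260),np.linspace(65,25,260)); u,v=u/1e3,v/1e3
    P=np.stack([x+u*np.cos(Y)-v*np.sin(Y),y+u*np.sin(Y)+v*np.cos(Y),np.full(u.shape,z)],-1); m=proj(d,P).astype(np.float32).reshape(260,260,2)
    return cv2.remap(d["image"],m[...,0],m[...,1],cv2.INTER_CUBIC)[:,:,::-1]
def strips(t,d,name):
    row=lambda d:np.hstack([np.vstack([strip(d,k,.055)[:130],strip(d,k,.064)[130:]]) for k in(3,1,0)])
    im=np.vstack([row(t),row(d)])
    for c in(130,390,650): cv2.line(im,(c,0),(c,520),(0,0,255),1)
    cv2.imwrite(name,im)
E
python3 - <<'E'
from h import *
print(telemetry.sense()["tcp_pos"])
t=snapshot("top");d=snapshot("side"); strips(t,d,"pics/g8.png")
for n in(t,d): print([dial(n,k)[0] for k in(0,1,3)])
print([fit([t],KN,(*DC[k],88),.064,60,26) for k in(0,1,3)])
E
```

```text
[ 0.44091981 -0.2675133   0.18706549]
[-0.5, 0.8, -0.1]
[6.1, 4.4, 1.8]
[(array([ 620.5, -189.7,   94.4]), np.float64(0.27)), (array([629. , -77.1,  94.7]), np.float64(0.285)), (array([645. , 152.3,  89.2]), np.float64(0.28))]
```

View pics/g8.png

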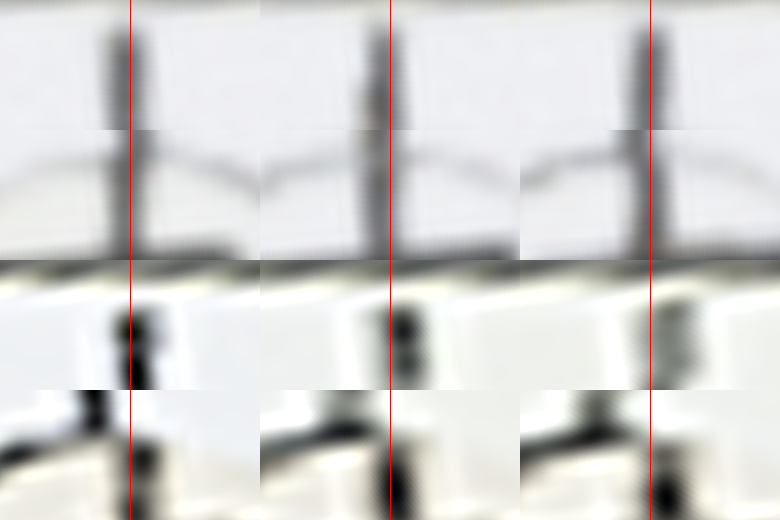

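All three marks now line up with their indices to within about 1° (126/128, 381/380, 648/650 in the top row). Next is the scanner: clear the view, then locate it and the label.

Emit:
move_arm(
  commands="50 0 0 0 0 10 0;100 0 0 0 0 20 0;150 0 0 0 0 30 0;200 0 0 0 0 40 0;230 0 0 0 0 50 0",
)

```text
t: 33.52
tcp_pos: [0.4363, -0.035, 0.1868]
tool_rot: [0.936, 0.352, 0.0, 0.0]
force: [0.2, -0.3, -0.4]
finger_gap: 0.505
gripper_force: 0.0
```

Run:
```python
from h import *
print(telemetry.sense()["tcp_pos"])
t=snapshot("top"); d=snapshot("side")
a=ortho(t,.54,-.28,400,400,.035,.0005); b=ortho(t,.56,.50,400,200,.007,.0005); c=ortho(d,.54,-.28,400,400,.035,.0005)
a=cv2.convertScaleAbs(a,alpha=1.5,beta=20); c=cv2.convertScaleAbs(c,alpha=1.5,beta=20)
b=ortho(t,.56,.50,400,400,.007,.0005); b[:,::]=b
cv2.imwrite("pics/s1.png",np.vstack([np.hstack([a,c]),np.hstack([b[100:300],ortho(d,.56,.50,400,400,.007,.0005)[100:300]])]))
```

```text
[ 0.43626807 -0.03496397  0.18676076]
```

View pics/s1.png

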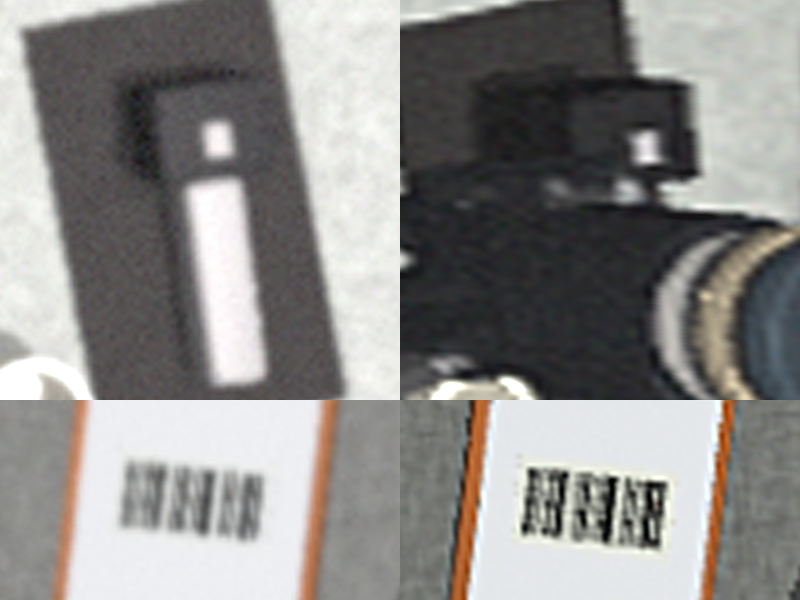

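In the top crop the scanner handle runs from (215,181) (head side) to (240,382), giving yaw of about +7°. The barcode centre is at about (191,500), giving label (0.459, 0.404) and yaw of about -5.5°.

Run:
```python
from h import *
print(to_tool((.4365,-.3892,.13),7.1))
```

```text
(array([-235.3,  265.6,   56.4]), array([-0.1,  0. , 34.6]))
```

Emit:
move_arm(
  commands="-40 45 0 0 0 8 0.2;-80 90 0 0 0 16 0.2;-120 135 0 0 0 24 0.2;-165 185 0 0 0 34.6 0.2;-205 231 10 0 0 34.6 0.2",
)

```text
t: 34.25
tcp_pos: [0.436, -0.3461, 0.1778]
tool_rot: [0.998, 0.06, 0.001, 0.001]
force: [1.0, -0.1, -0.0]
finger_gap: 0.602
gripper_force: 0.0
```

Emit:
move_arm(
  commands="0 20 0 0 0 0 0.2;0 46 0 0 0 0 0.2;0 46 0 0 0 0 0.2;0 46 0 0 0 0 0.2;0 46 0 0 0 0 0.2",
)

```text
t: 34.88
tcp_pos: [0.4412, -0.3863, 0.1772]
tool_rot: [0.998, 0.061, -0.0, -0.001]
force: [-0.3, -0.6, 0.1]
finger_gap: 0.599
gripper_force: 0.0
```

Run:
```python
from h import *
print(telemetry.sense()["tcp_pos"],to_tool((.4365,-.3892,.010),7.1))
```

```text
[ 0.44121515 -0.3862665   0.17717513] (array([ -5. ,   2.5, 167.2]), array([-0.1,  0. , -0.1]))
```

Emit:
move_arm(
  commands="-2 2 40 0 0 0 0.2;-5 2.5 80 0 0 0 0.2;-5 2.5 115 0 0 0 0.2;-5 2.5 140 0 0 0 0.2;-5 2.5 155 0 0 0 0.2",
)

```text
t: 35.5
tcp_pos: [0.4364, -0.3896, 0.021]
tool_rot: [0.998, 0.061, -0.001, -0.001]
force: [-0.1, 0.7, 0.6]
finger_gap: 0.603
gripper_force: 0.0
```

Emit:
move_arm(
  commands="0 0 6 0 0 0 0.2;0 0 11 0 0 0 0.2;0 0 11 0 0 0 -0.2;0 0 11 0 0 0 -0.6;0 0 11 0 0 0 -0.6",
  grip_force=60,
)

```text
t: 36.12
tcp_pos: [0.437, -0.3912, 0.0119]
tool_rot: [0.998, 0.06, 0.0, 0.0]
force: [1.1, 1.7, 3.3]
finger_gap: 0.339
gripper_force: 60.0
```

Emit:
move_arm(
  commands="0 0 0 0 0 0 -1;0 0 0 0 0 0 -1;0 0 -8 0 0 0 -1;0 0 -30 0 0 0 -1;0 0 -70 0 0 0 -1",
)

```text
t: 36.75
tcp_pos: [0.4355, -0.3897, 0.0802]
tool_rot: [0.998, 0.06, -0.001, -0.002]
force: [0.5, -0.4, -1.9]
finger_gap: 0.334
gripper_force: 59.4
```

Run:
```python
from h import *
s=telemetry.sense();print(s["tcp_pos"],s["ft_torque"],to_tool((.4365,-.3892,.15),7.1),to_tool((.4192,.4078,.12),-5.5))
```

```text
[ 0.4354627  -0.38974621  0.08016204] [-0.05247215 -0.03146282 -0.03243695] (array([  0.9,  -0.7, -69.8]), array([-0.2,  0.1, -0.2])) (array([  79.1, -793.9,  -36.8]), array([-0.2,  0.2, 12.4]))
```

Emit:
move_arm(
  commands="0 0 -45 0 0 0 -1;0 -20 -90 0 0 0 -1;2 -60 -90 0 0 0 -1;7 -110 -90 0 0 1 -1;12 -160 -90 0 0 2 -1",
)

```text
t: 37.38
tcp_pos: [0.4288, -0.2292, 0.1712]
tool_rot: [0.999, 0.042, -0.0, -0.0]
force: [0.8, -0.0, -2.1]
finger_gap: 0.341
gripper_force: 59.7
```

Emit:
move_arm(
  commands="5 -50 0 0 0 1 -1;10 -100 0 0 0 2 -1;15 -150 0 0 0 3 -1;20 -200 0 0 0 4 -1;25 -250 0 0 0 5 -1",
)

```text
t: 38.0
tcp_pos: [0.4328, 0.022, 0.1712]
tool_rot: [1.0, -0.002, 0.0, 0.0]
force: [0.9, -0.3, -1.3]
finger_gap: 0.338
gripper_force: 59.7
```

Emit:
move_arm(
  commands="5 -50 0 0 0 1 -1;10 -100 0 0 0 2 -1;15 -150 0 0 0 3 -1;20 -200 0 0 0 4 -1;25 -250 0 0 0 5 -1",
)

```text
t: 38.62
tcp_pos: [0.4583, 0.272, 0.171]
tool_rot: [0.999, -0.045, -0.0, 0.0]
force: [-0.2, -0.5, -2.0]
finger_gap: 0.336
gripper_force: 59.7
```

Run:
```python
from h import *
s=telemetry.sense();print(s["tcp_pos"],s["finger_gap"],to_tool((.4192,.4078,.12),-5.5))
```

```text
[0.45828001 0.27202704 0.17102486] 0.3360289608543808 (array([ -51.1, -131.7,   51. ]), array([0. , 0. , 0.4]))
```

Emit:
move_arm(
  commands="-18 -40 0 0 0 0 -1;-34 -80 10 0 0 0 -1;-46 -115 30 0 0 0 -1;-51 -132 55 0 0 0 -1;-51 -132 76 0 0 0 -1",
)

```text
t: 39.25
tcp_pos: [0.4186, 0.4078, 0.094]
tool_rot: [0.999, -0.043, -0.0, 0.0]
force: [1.0, -0.9, -2.0]
finger_gap: 0.337
gripper_force: 59.5
```

Emit:
move_arm(
  commands="0 0 0 0 0 0 -1;0 0 0 0 0 0 -1;0 0 0 0 0 0 -1;0 0 0 0 0 0 -1;0 0 0 0 0 0 -1",
)

```text
t: 39.88
tcp_pos: [0.4199, 0.4065, 0.0957]
tool_rot: [0.999, -0.045, 0.0, -0.0]
force: [-0.4, 0.6, -2.2]
finger_gap: 0.337
gripper_force: 59.5
```

Run:
```python
from h import *
s=telemetry.sense();p=s["tcp_pos"];print(p,to_tool((.4192,.4078,.095),-5.5))
t=snapshot("top");d=snapshot("side")
m=R.from_euler("z",-5.5,degrees=True).as_matrix()
S=[box(-.09,.015,-.015,.015,0,.031),box(.015,.065,-.03,.03,0,.042)]
def f(d):
    a=cv2.resize(d["image"][:,:,::-1],None,fx=4,fy=4,interpolation=cv2.INTER_CUBIC)
    for b in S: cv2.polylines(a,[cv2.convexHull(((proj(d,b@m.T+[p[0],p[1],p[2]-.008])+.5)*4).astype(np.float32)).astype(int)],True,(0,0,255),1)
    c=((proj(d,[(.459,.404,.05)])[0])*4).astype(int); y0,x0=max(c[1]-220,0),max(c[0]-200,0); return a[y0:y0+440,x0:x0+400]
cv2.imwrite("pics/s2.png",np.hstack([f(d),f(t)]))
```

```text
[0.41987797 0.40652853 0.09566006] (array([-0.8, -1.2,  0.7]), array([-0. , -0. ,  0.4]))
```

View pics/s2.png

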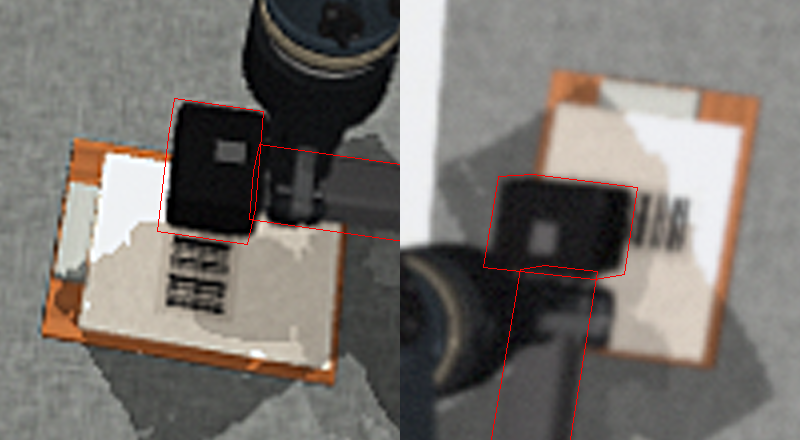

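The scanner head matches its predicted outline over the label in both views. I'll hold it there for over a second, then return.

Emit:
move_arm(
  commands="0 0 0 0 0 0 -1;0 0 0 0 0 0 -1;0 0 0 0 0 0 -1;0 0 0 0 0 0 -1;0 0 0 0 0 0 -1",
)

```text
t: 40.6
tcp_pos: [0.4196, 0.4065, 0.0951]
tool_rot: [0.999, -0.045, -0.0, 0.0]
force: [-0.1, 0.4, -1.9]
finger_gap: 0.336
gripper_force: 59.5
```

Emit:
move_arm(
  commands="0 0 0 0 0 0 -1;0 0 0 0 0 0 -1;0 0 0 0 0 0 -1;0 0 0 0 0 0 -1;0 0 0 0 0 0 -1",
)

```text
t: 41.22
tcp_pos: [0.4196, 0.4065, 0.0951]
tool_rot: [0.999, -0.045, 0.0, 0.0]
force: [-0.3, -0.7, -2.1]
finger_gap: 0.337
gripper_force: 59.5
```

Emit:
move_arm(
  commands="0 0 -40 0 0 0 -1;0 20 -76 0 0 0 -1;10 60 -76 0 0 0 -1;25 105 -76 0 0 0 -1;40 150 -76 0 0 0 -1",
)

```text
t: 41.85
tcp_pos: [0.4462, 0.2524, 0.1715]
tool_rot: [0.999, -0.044, 0.0, -0.0]
force: [0.3, -0.4, -2.1]
finger_gap: 0.343
gripper_force: 60.0
```

Emit:
move_arm(
  commands="-5 50 0 0 0 -1 -1;-10 100 0 0 0 -2 -1;-15 150 0 0 0 -3 -1;-20 200 0 0 0 -4 -1;-25 250 0 0 0 -5 -1",
)

```text
t: 42.48
tcp_pos: [0.3987, 0.0052, 0.1715]
tool_rot: [1.0, -0.001, 0.001, 0.0]
force: [1.1, -0.3, -3.1]
finger_gap: 0.34
gripper_force: 59.9
```

Emit:
move_arm(
  commands="0 50 0 0 0 -1 -1;0 100 0 0 0 -2 -1;0 150 0 0 0 -3 -1;0 200 0 0 0 -4 -1;0 250 0 0 0 -5 -1",
)

```text
t: 43.1
tcp_pos: [0.3981, -0.245, 0.1714]
tool_rot: [0.999, 0.043, 0.0, 0.0]
force: [1.3, -0.9, -1.6]
finger_gap: 0.335
gripper_force: 59.8
```

Run:
```python
from h import *
s=telemetry.sense();print(s["tcp_pos"],s["finger_gap"],to_tool((.4365,-.39,.15),7.1))
```

```text
[ 0.39810037 -0.24503316  0.17137714] 0.3349854557082837 (array([ 25.9, 147.7,  21.5]), array([ 0. , -0. , -2.2]))
```

Emit:
move_arm(
  commands="8 40 0 0 0 -1 -1;16 80 0 0 0 -2.2 -1;23 120 0 0 0 -2.2 -1;26 148 0 0 0 -2.2 -1;26 148 20 0 0 -2.2 -1",
)

```text
t: 43.72
tcp_pos: [0.4383, -0.3928, 0.1525]
tool_rot: [0.998, 0.061, 0.002, 0.003]
force: [0.3, 0.1, -2.0]
finger_gap: 0.335
gripper_force: 60.0
```

Emit:
move_arm(
  commands="0 0 30 0 0 0 -1;0 0 60 0 0 0 -1;0 0 90 0 0 0 -1;0 0 110 0 0 0 -1;0 0 125 0 0 0 -1",
)

```text
t: 44.35
tcp_pos: [0.4366, -0.3883, 0.0251]
tool_rot: [0.998, 0.062, -0.0, -0.0]
force: [-0.6, -0.5, -1.7]
finger_gap: 0.337
gripper_force: 59.9
```

Run:
```python
from h import *
s=telemetry.sense();print(s["tcp_pos"],s["force"],to_tool((.4365,-.39,.012),7.1))
```

```text
[ 0.43660518 -0.38831644  0.02508751] [-0.59665737 -0.45207389 -1.71976649] (array([-0.3,  1.7, 13.1]), array([-0.,  0., -0.]))
```

Emit:
move_arm(
  commands="0 0 4 0 0 0 -1;0 0 8 0 0 0 -1;0 0 11 0 0 0 -1;0 0 13 0 0 0 -1;0 0 13 0 0 0 -1",
)

```text
t: 44.98
tcp_pos: [0.4368, -0.3885, 0.0133]
tool_rot: [0.998, 0.062, 0.0, 0.0]
force: [1.0, 0.2, -2.1]
finger_gap: 0.336
gripper_force: 59.8
```

Emit:
move_arm(
  commands="0 0 0 0 0 0 -0.2;0 0 0 0 0 0 0.2;0 0 0 0 0 0 0.2;0 0 -30 0 0 0 0.2;0 0 -70 0 0 0 0.2",
)

```text
t: 45.6
tcp_pos: [0.4361, -0.3878, 0.0829]
tool_rot: [0.998, 0.062, -0.001, -0.001]
force: [-0.3, -0.3, -0.3]
finger_gap: 0.605
gripper_force: 0.0
```

Emit:
move_arm(
  commands="0 0 -40 0 0 0 0.2;0 -40 -80 0 0 0 0.2;0 -90 -80 0 0 0 0.2;0 -140 -80 0 0 0 0.2;0 -190 -80 0 0 0 0.2",
)

```text
t: 46.22
tcp_pos: [0.413, -0.1985, 0.1636]
tool_rot: [0.998, 0.061, 0.0, 0.0]
force: [0.6, 0.2, 0.4]
finger_gap: 0.598
gripper_force: 0.0
```

Emit:
move_arm(
  commands="0 -50 0 0 0 0 0.2;0 -100 0 0 0 0 0.2;0 -150 0 0 0 0 0.2;0 -150 0 0 0 0 0.2;0 -150 0 0 0 0 0.2",
)

```text
t: 46.85
tcp_pos: [0.3957, -0.0515, 0.1635]
tool_rot: [0.998, 0.062, 0.001, 0.001]
force: [1.0, -0.6, 1.1]
finger_gap: 0.594
gripper_force: 0.0
```

Run:
```python
from h import *
s=telemetry.sense();print(s["tcp_pos"])
t=snapshot("top");d=snapshot("side")
for n in(t,d): print([dial(n,k)[0] for k in(0,1,3)],[fit([n],KN,(*DC[k],90),.064,60,26) for k in(0,1,3)])
# scanner handle: bright panel on dark mat
for n in(t,d):
    a=cv2.cvtColor(ortho(n,.54,-.30,400,460,.035,.0005),cv2.COLOR_BGR2GRAY)
    mk=((a>85)&(a<245)).astype(np.uint8); mk[:,:120]=0
    k,l,st,c=cv2.connectedComponentsWithStats(mk)
    for i in range(1,k):
        if 5000<st[i,4]<25000:
            r=cv2.minAreaRect(np.argwhere(l==i)[:,::-1].astype(np.float32)); print(r,.54-.0005*r[0][1],-.30-.0005*r[0][0])
```

```text
[ 0.39570483 -0.0515105   0.1634544 ]
[-0.6, 0.8, -0.1] [(array([ 620.5, -190.1,   95.6]), np.float64(0.272)), (array([628.3, -76.1,  93.2]), np.float64(0.286)), (array([644. , 152.3,  88.9]), np.float64(0.281))]
[5.9, 4.4, 1.8] [(array([ 618.4, -192.9,   91.5]), np.float64(0.358)), (array([626. , -79.7,  92.3]), np.float64(0.458)), (array([641.4, 152.1,  92.3]), np.float64(0.248))]
((186.87904357910156, 281.01318359375), (207.61073303222656, 59.63010025024414), 81.80193328857422) 0.39949340820312507 -0.3934395217895508
((182.57762145996094, 250.96383666992188), (121.14368438720703, 59.2332878112793), 82.3666763305664) 0.4145180816650391 -0.39128881072998045
```

```bash
python3 -c "
from station import ticket; print(ticket.sign_off())"
```

```text
the job is handed in; nothing more can be done
None
```

I handed the job in at about 47 s; no verdict came back, but my last check showed all three knobs home with dial marks within about 1° of their index lines in the top view, and the scanner, held still over the label for more than a second, back in its starting spot on the mat.

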